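# Load the vial from behind the bottles into the stirrer's heating block

### The arm

A 6-joint arm with a two-finger parallel gripper is mounted at the origin on a cart in front of the work surface, level with it; the furniture and walls round the work are solid. World frame = base frame: x ahead of the robot, y to its left, z up, the work surface at z = 0. Lengths are in m, angles in rad, forces in N, time in s.
With the tool pointing down it reaches from about 0.3 to 1 m from the base axis. Payload 5.1 kg.
Tool frame: the origin (TCP) lies between the finger pads; the fingertips stand r.tip_extent ahead of it and the grasp point (between the pads) is the TCP (r.tip_extent is the distance from the TCP to the fingertips, in m); z points along the fingers, y is the direction in which the jaws open and shut (so a half turn about z gives the same grasp; the last joint's range is limited). The gripper opens to 95 mm and grips with 3 to 60 N. Pads are 20 mm wide; open, the fingers measure 119 mm over their backs; the gripper's body (75 mm by 180 mm) begins 59 mm behind the grasp point.
Start: joints at [1.032, 0.124, 1.65, -0, 1.367, -0.083], TCP at [0.286, 0.584, 0.234] pointing down, gripper open.
Joint ranges: [-2.61, 2.61], [-1.02, 2.33], [0.03, 2.71], [-1.35, 4.49], [0.32, 2.68], [-2.91, 2.91]. Speed limits (rad/s): [2.57, 2.57, 3.14, 3.14, 3.14, 3.14].

### API

Orientations are given as [roll, pitch, yaw] about the fixed x, y, z axes, in that order (R = Rz(yaw) Ry(pitch) Rx(roll)).
In Python, from station import r gives the robot as it stands.
- The arm moves only by the tool move_arm, never from a script. Its argument "rows" is a list that holds one entry, the list of rows, each a list of 7 numbers: the shift along the tool's x, y, z in m, then the turn, a rotation vector about the tool's x, y, z in rad, then the closure in counts, from 0 (fully open) to 255 (shut). A call has 1 to 10 rows; each row is the pose to reach, as a shift and turn from the pose commanded when the call began, along the tool's axes at that moment; what a row does not reach only later rows make up. A row lasts 1/10 s, in which the tool goes at most 50 mm and 8.59 degrees, less where a joint would pass 70% of its speed; a pose out of reach is approached as far as the arm can. A call with a gripper value outside its range is refused whole. The fingers move at their own pace and stop on an object; the grip force is fixed at half the most. Time passes only in rows, so rows that repeat a pose let the fingers close. It gives the time, the measured TCP pose, the force and the opening at its end, in the units of the state.
- r.get_obs(): the state, without advancing time (a new reading comes with each control period).
- r.grab_frame(name): name is "scene" or "top"; returns (picture, depth): 400x640x3 uint8, red, green, blue; 400x640 float32, m along the optical axis (not along the pixel's ray), 0 where there is no reading.
- r.camera_model(name): a dict with "intrinsics" (3x3 intrinsics, pixels), "rvec" (rotation vector, rad) and "tvec" (3), from world to camera coordinates, as OpenCV has them. Camera axes: x right, y down, z forward; pixel columns grow to the right and rows downward; lengths in m; the calibration is good to about 2 mm. A picture is of the moment at which its call begins. camera_model takes no time and is no camera call.
- r.job_done(): hands the job in, once; it reports no verdict.
The state is a dict: "clock": time; "joint_pos": joint angles; "qvel": joint speeds; "tau": joint torques, N m; "position": TCP position; "tool_rot": TCP orientation; "wrist_force": force on the tool from outside, world axes, zero at the start; "moment": the same for the moment, N m; "opening": finger opening in m.
Only numpy, scipy, OpenCV 4.12 (cv2) and the standard library are available. Lean on these libraries where they do the work, as an engineer would, in place of code of your own. Each camera call takes 0.05 s, during which the arm holds its last target.

### The job

A second sample vial has to go into the heating block on the stirrer, but it stands at the back of the bottle rack, hemmed in by two taller bottles. First stand both bottles in the grey spill tray; then seat the loose aluminium insert in the empty well of the block, stand the vial inside the insert, and finally put each bottle back into the very hoop of the rack that it came from. Keep everything upright, let go of it all, and leave the conical measure and the beaker where they are.

Things in the scene. Friction and masses are not known exactly. Their poses are not given: they have to be found in the camera images.
- amber_bottle: Brown round bottle with a black cap, 62 mm diameter, 165 mm tall; the cap is 34 mm in diameter, from 132 to 165 mm height, above a sloping shoulder; its underside is a little uneven, so it may lean by 2 to 3 degrees. Origin: centre of its underside, z up. Starts in one of the two large hoops at the front of the rack (which one varies).
- white_bottle: White round bottle with a black cap, 60 mm diameter, 140 mm tall; the cap is 40 mm in diameter, from 112 to 140 mm height, above a sloping shoulder; its underside is a little uneven, so it may lean by 2 to 3 degrees. Origin: centre of its underside, z up. Starts in the other large front hoop of the rack.
- vial: Small white vial with a dark cap, 36 mm diameter, 78 mm tall, straight sides up to 60 mm height, cap 27 mm in diameter above that. Origin: centre of its underside, z up. Starts in the small hoop at the back of the rack. (A vial just like it is already in the block and stays there.)
- insert: Loose aluminium insert: a round cup standing upright on the bench near the front (robot side) of the stirrer; outside diameter 49 mm, inside diameter 42 mm, 40 mm tall, floor 4 mm thick, with a flange of 64 mm diameter from 25 to 28.5 mm height; the plain collar above the flange is what the fingers take from outside. Origin: centre of its underside, z up.
- rack: Fixed steel bottle rack, base plate 132 x 178 mm and 5 mm thick (things stand on it, 5 mm above the bench), with three upright-walled hoops whose bands lie from 26 to 36 mm height. Origin: centre of the underside; x points to the back of the rack (away from the robot), y to its left. Two large hoops (80 mm inside) at (-21, +42.5) and (-21, -42.5) mm, one small hoop (39 mm inside) at (+27.5, 0) mm.
- tray: Fixed grey spill tray, 215 mm along its x, 145 mm along its y, rim 16 mm high, walls and floor 4 mm thick, empty at the start. Origin: centre of the underside. Its place is swapped with the stirrer's from start to start.
- stirrer: Fixed white stirrer hotplate, 172 x 166 mm, with a dark-grey anodised aluminium block (82 mm along x, 152 mm along y, top at 92 mm height) on its plate. Origin: centre of the underside; x points from its knobs to its back. The block has two round wells, 58 mm wide and 24 mm deep, at (12, +36) and (12, -36) mm; one (which one varies) already holds an insert with a vial, whose top stands 58 mm above the block.
- empty_well: Mouth of the empty well: a point on the well's axis at the level of the block's top (92 mm above the bench); the well is 58 mm wide, 24 mm deep, with a 2 mm chamfer. A seated insert stands on the well's floor, its origin 24 mm below this point and its rim 16 mm above it; a vial standing in it has its origin 20 mm below this point. Same axes as the stirrer: the occupied well lies 72 mm away along y, so x is the roomy direction for fingers.
- measure: Small conical glass measure, 43 mm wide, 76 mm tall, loose, behind the rack to the right; not to be disturbed. Origin: centre of its underside.
- beaker: Small glass beaker, 51 mm wide, 60 mm tall, loose, behind the rack to the left; not to be disturbed. Origin: centre of its underside.
Mind the look-alikes: they are no part of the job. What is shaped like the white_bottle but purple or red is not meant.

How it is judged:
By the outcome, as a careful person would: the job done as asked, in the order asked, and still so for the second after the job is handed in, with the robot touching nothing.
It also fails if it takes over 115 s, if anything falls off the work surface, if the arm or the gripper's body presses on something with over 40 N, if the wrist force passes 120 N, or if a joint passes its speed limit or range.

## Working session

There is one attempt and no reset: what is moved stays moved. The work goes in short steps, Python scripts to look and compute and a tool call to move; the robot and the scene stay as the last step left them, time stands still between calls to the robot, and variables do not carry over. Pictures are saved under pics/ and viewed, and the job is handed in when it is done.

Besides the shell and the picture viewer there is one more tool, called as name(argument=value, ...) on one line, values as JSON. move_arm: Moves the arm, as the interface text tells. Its arguments: {"type":"object","properties":{"rows":{"type":"array"}},"required":["rows"]}

```bash
ls; mkdir -p pics; python3 - <<'E'
from station import r
import cv2,numpy as np
print(r.get_obs(), r.tip_extent)
for n in("scene","top"):
    p,d=r.grab_frame(n); cv2.imwrite(f"pics/{n}0.png",p[:,:,::-1]); np.save(f"{n}0.npy",d); np.save(f"{n}0p.npy",p)
    print(r.camera_model(n))
E
```

```text
pics
{'clock': 0.0, 'joint_pos': array([ 1.03238036e+00,  1.24499262e-01,  1.65169149e+00, -1.37235327e-05,
        1.36752327e+00, -8.25971168e-02]), 'qvel': array([-1.12368834e-03, -1.18013630e-03, -5.58806440e-04,  5.50830205e-04,
        7.76044645e-04, -8.49163694e-05]), 'tau': array([-8.48294985e-05, -4.17586434e+01, -3.59932315e+01,  7.75779784e-02,
        4.89065540e-02, -1.51317336e-04]), 'position': array([0.28583699, 0.58308748, 0.23238047]), 'tool_rot': array([-3.13947742e+00, -1.61629820e-04,  2.68577642e+00]), 'wrist_force': array([0.05065012, 0.65657447, 0.08174919]), 'moment': array([ 0.04666083, -0.02939358, -0.03878277]), 'opening': 0.09512702967877247} 0.019
{'intrinsics': array([[366.21810653,   0.        , 313.76413882],
       [  0.        , 366.21810653, 201.42411573],
       [  0.        ,   0.        ,   1.        ]]), 'rvec': array([ 2.249157  , -1.11119647,  0.41385809]), 'tvec': array([-0.27201664,  0.38515284,  0.78029674])}
{'intrinsics': array([[367.93047581,   0.        , 327.46371076],
       [  0.        , 367.93047581, 201.66123701],
       [  0.        ,   0.        ,   1.        ]]), 'rvec': array([ 2.17375017, -2.21088723,  0.10560957]), 'tvec': array([0.04372657, 0.48399782, 1.12372793])}
```

View pics/scene0.png

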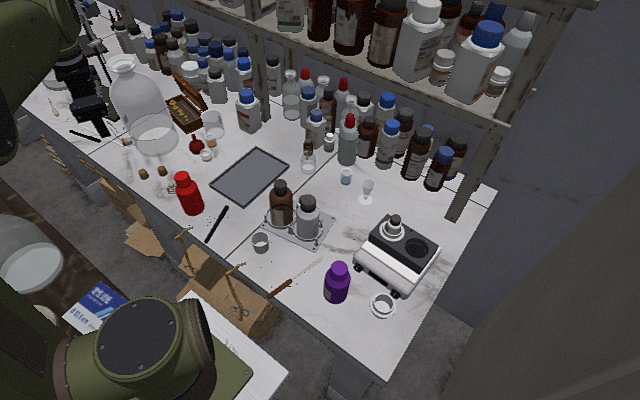

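View pics/top0.png

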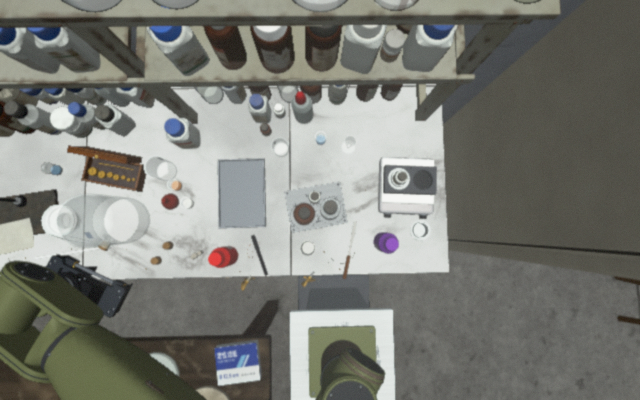

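```bash
cat > h.py <<'E'
import cv2,numpy as np
from station import r
class Cam:
    def __init__(s,n):
        m=r.camera_model(n); s.K=m["intrinsics"]; s.rv=m["rvec"]; s.R=cv2.Rodrigues(m["rvec"])[0]; s.t=m["tvec"].ravel(); s.c=-s.R.T@s.t
    def proj(s,P):
        return cv2.projectPoints(np.atleast_2d(np.float64(P)),s.rv,s.t,s.K,None)[0][:,0]
    def ray(s,uv):
        return s.R.T@np.linalg.inv(s.K)@np.array([uv[0],uv[1],1.])
    def plane(s,uv,z):
        d=s.ray(uv); return s.c+d*(z-s.c[2])/d[2]
    def cloud(s,D):
        v,u=np.mgrid[:D.shape[0],:D.shape[1]]
        X=np.stack([(u-s.K[0,2])/s.K[0,0]*D,(v-s.K[1,2])/s.K[1,1]*D,D],-1)
        return (X-s.t)@s.R
E
python3 - <<'E'
from h import *
t=np.load("top0p.npy");s=np.load("scene0p.npy")
c=t[130:260,200:450];cv2.imwrite("pics/tc.png",cv2.resize(c[:,:,::-1],None,fx=3.2,fy=3.2,interpolation=cv2.INTER_CUBIC))
c=s[130:330,200:450];cv2.imwrite("pics/sc.png",cv2.resize(c[:,:,::-1],None,fx=3,fy=3,interpolation=cv2.INTER_CUBIC))
for n in("top","scene"):
  C=Cam(n);print(n,C.c)
T=Cam("top");X=T.cloud(np.load("top0.npy"))
for n,p in dict(insert=(420,230),cup=(308,248),amber=(304,212),white=(330,209),vial=(314,196),well=(424,180),occ=(400,176),beak=(280,147),meas=(349,144),tray=(242,193),bench=(360,240)).items():
  print(n,X[p[1],p[0]].round(3))
E
```

```text
top [0.39827409 0.0594853  1.15618753]
scene [ 0.00310601 -0.32102596  0.8533062 ]
insert [ 0.392 -0.254  0.002]
cup [0.342 0.098 0.001]
amber [0.447 0.102 0.167]
white [0.455 0.031 0.142]
vial [0.497 0.076 0.078]
well [ 0.541 -0.254  0.068]
occ [ 0.543 -0.164  0.15 ]
beak [0.659 0.181 0.017]
meas [ 0.666 -0.036  0.017]
tray [0.518 0.303 0.001]
bench [ 0.364 -0.065 -0.003]
```

View pics/tc.png

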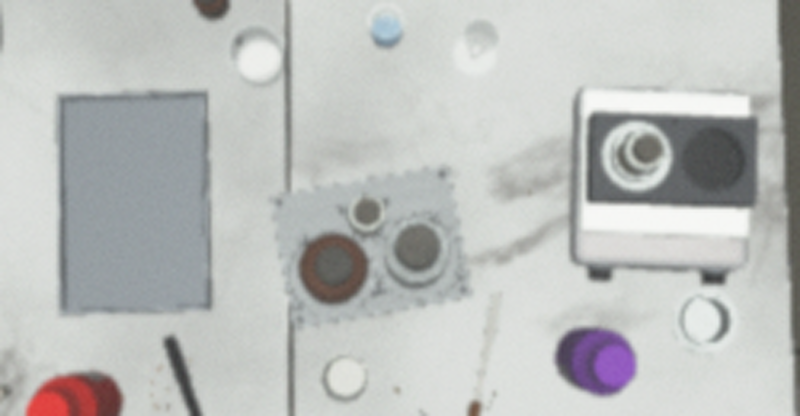

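View pics/sc.png

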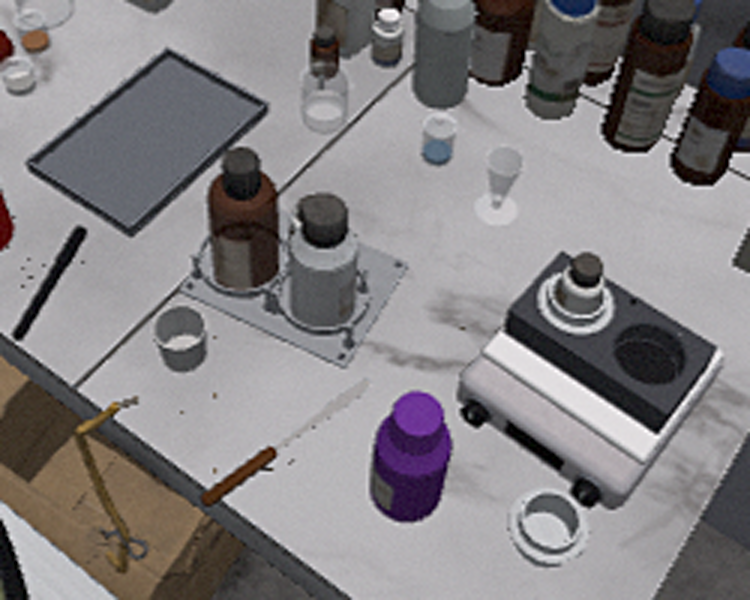

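```bash
python3 - <<'E'
from h import *
T=Cam("top");S=Cam("scene")
DT=np.load("top0.npy");DS=np.load("scene0.npy");XT=T.cloud(DT);XS=S.cloud(DS)
def rep(name,lo,hi,c,rad):
  for n,X,C in(("top",XT,T),("scene",XS,S)):
    m=(X[...,2]>lo)&(X[...,2]<hi)&(np.hypot(X[...,0]-c[0],X[...,1]-c[1])<rad)
    P=X[m]
    if len(P)<5: print(name,n,len(P));continue
    (cx,cy),rr=cv2.minEnclosingCircle(np.float32(P[:,:2]))
    print(name,n,len(P),"mean",P.mean(0).round(4),"mec",round(cx,4),round(cy,4),round(rr*2,4),"zsd",P[:,2].std().round(4))
rep("amber cap",.158,.175,(.45,.10),.03)
rep("white cap",.133,.15,(.455,.03),.03)
rep("vial cap",.070,.086,(.497,.076),.022)
rep("occ cap",.142,.158,(.543,-.164),.022)
rep("insert rim",.033,.047,(.392,-.254),.04)
rep("insert flange",.022,.033,(.392,-.254),.045)
rep("cup rim",.02,.08,(.342,.098),.04)
rep("beak",.03,.08,(.659,.09),.04)
rep("meas",.03,.09,(.66,-.02),.04)
rep("bench",-.01,.01,(.364,-.065),.02)
# block top
m=(abs(XT[...,2]-.092)<.006)&(abs(XT[...,0]-.55)<.1)&(abs(XT[...,1]+.2)<.12)
P=np.float32(XT[m][:,:2]);print("block",len(P),cv2.minAreaRect(P))
# rack plate
m=(abs(XT[...,2]-.005)<.03)
g=cv2.cvtColor(np.load("top0p.npy"),cv2.COLOR_RGB2GRAY)
# tray: gray color
p=np.load("top0p.npy").astype(int)
hsv=cv2.cvtColor(p.astype(np.uint8),cv2.COLOR_RGB2HSV)
print("tray col",p[193,242],"plate",p[190,335],"bench",p[240,360])
for name,col,roi in(("tray",p[193,242],(150,235,205,280)),("plate",p[190,335],(175,240,280,355))):
  mm=(abs(p-col).max(-1)<16).astype(np.uint8); k=np.zeros_like(mm);a,b,c,d=roi;k[a:b,c:d]=mm[a:b,c:d]
  cs,_=cv2.findContours(k,cv2.RETR_EXTERNAL,cv2.CHAIN_APPROX_NONE);cc=max(cs,key=cv2.contourArea)
  W=np.float32([T.plane(q[0],.005)[:2] for q in cc]);print(name,cv2.contourArea(cc),cv2.minAreaRect(W))
for n in("top0","scene0"):
  pass
# well darkness
mm=((g<60)).astype(np.uint8);k=np.zeros_like(mm);k[160:200,408:440]=mm[160:200,408:440]
cs,_=cv2.findContours(k,cv2.RETR_EXTERNAL,cv2.CHAIN_APPROX_NONE)
print(g[170:192:3,404:444:3])
E
```

```text
amber cap top 108 mean [0.4454 0.1024 0.1671] mec 0.4455 0.1029 0.0316 zsd 0.002
amber cap scene 123 mean [0.4429 0.104  0.1677] mec 0.4451 0.106 0.0327 zsd 0.0031
white cap top 153 mean [0.4619 0.0312 0.1423] mec 0.4626 0.031 0.0389 zsd 0.002
white cap scene 182 mean [0.4597 0.0293 0.1428] mec 0.4622 0.0312 0.0397 zsd 0.0031
vial cap top 58 mean [0.4989 0.075  0.0807] mec 0.4993 0.0752 0.026 zsd 0.0028
vial cap scene 13 mean [0.4962 0.0826 0.0818] mec 0.4971 0.08 0.0196 zsd 0.0035
occ cap top 64 mean [ 0.5437 -0.1704  0.1478] mec 0.5438 -0.1711 0.0253 zsd 0.002
occ cap scene 87 mean [ 0.5419 -0.1726  0.1486] mec 0.5437 -0.1718 0.0259 zsd 0.0022
insert rim top 68 mean [ 0.3987 -0.2472  0.0383] mec 0.4011 -0.2496 0.0649 zsd 0.0023
insert rim scene 150 mean [ 0.3967 -0.2483  0.0384] mec 0.3999 -0.2518 0.0665 zsd 0.0022
insert flange top 155 mean [ 0.3945 -0.245   0.0275] mec 0.3984 -0.2488 0.0745 zsd 0.0023
insert flange scene 251 mean [ 0.3914 -0.249   0.0282] mec 0.3975 -0.2518 0.077 zsd 0.0021
cup rim top 61 mean [0.3412 0.101  0.0381] mec 0.3447 0.0994 0.0473 zsd 0.0087
cup rim sce
[... 744 characters left out ...]
.0 ((0.5161031484603882, 0.30113303661346436), (0.14214101433753967, 0.21076834201812744), 89.3425521850586)
plate 2545.5 ((0.4880548119544983, 0.0629204660654068), (0.19937437772750854, 0.2089497447013855), 10.463032722473145)
[[205 110 103  99 101  89  78  83  96  97 100 162 183 171]
 [126 195 105 101  87  81  81  77  69  93 101 180 196 184]
 [108 176 120  95  80  82  79  78  75  75 100 183 187 187]
 [123 208 134  88  82  79  82  78  80  72  97 193 194 189]
 [167 226 108  88  79  80  76  78  77  70 100 194 203 193]
 [225 176 102  98  82  77  77  80  78  87  99 183 196 191]
 [157 101 102 106  96  85  80  86  89 100 100 178 175 171]
 [104 104 101  98 101 100 100  99  99 100 101 169 168 176]]
```

```bash
cat >> h.py <<'E'
from scipy.spatial.transform import Rotation as Ro
def rel(pos,jaw_deg,quiet=False):
    """shift+turn in tool axes to bring TCP to pos (m), pointing down, jaw at jaw_deg (closest mod 180)"""
    o=r.get_obs(); R0=Ro.from_euler('xyz',o["tool_rot"]).as_matrix()
    best=None
    for k in(0,180):
        Rg=Ro.from_euler('xyz',[np.pi,0,np.deg2rad(jaw_deg+90+k)]).as_matrix()
        rv=Ro.from_matrix(R0.T@Rg).as_rotvec()
        if best is None or np.linalg.norm(rv)<np.linalg.norm(best): best=rv
    s=R0.T@(np.array(pos)-o["position"])
    print("t",round(o["clock"],2),"at",o["position"].round(4),"open",round(o["opening"],4),"F",o["wrist_force"].round(1),"| shift",s.round(4),"turn",best.round(3),"j6",o["joint_pos"][5].round(2))
    return s,best
E
python3 -c "
from h import *
rel((.4453,.104,.28),10)"
```

```text
t 0.1 at [0.2859 0.5832 0.2325] open 0.0949 F [-0.2 -0.3  0.1] | shift [-0.3541 -0.3601 -0.0469] turn [-0.002  0.001  0.94 ] j6 -0.08
```

move_arm(rows=[[[-0.03,-0.03,-0.04,0,0,0.1,0],[-0.06,-0.06,-0.047,0,0,0.2,0],[-0.09,-0.09,-0.047,0,0,0.3,0],[-0.12,-0.12,-0.047,0,0,0.4,0],[-0.15,-0.15,-0.047,0,0,0.5,0],[-0.18,-0.18,-0.047,0,0,0.6,0],[-0.21,-0.21,-0.047,0,0,0.7,0],[-0.24,-0.24,-0.047,0,0,0.8,0],[-0.27,-0.27,-0.047,0,0,0.9,0],[-0.3,-0.3,-0.047,0,0,0.94,0]]])

```text
clock: 1.1
position: [0.4234, 0.1805, 0.2803]
tool_rot: [-3.141, 0.0, 1.743]
wrist_force: [1.2, -0.3, -0.1]
opening: 0.0948
```

```bash
python3 -c "
from h import *
rel((.4453,.104,.26),10)"
```

```text
t 1.1 at [0.4234 0.1805 0.2803] open 0.0948 F [ 1.2 -0.3 -0.1] | shift [-0.0791  0.0084  0.0203] turn [-0.     0.    -0.002] j6 0.11
```

move_arm(rows=[[[-0.03,0.003,0.01,0,0,0,0],[-0.06,0.006,0.02,0,0,0,0],[-0.079,0.008,0.02,0,0,0,0],[-0.079,0.008,0.02,0,0,0,0],[-0.079,0.008,0.02,0,0,0,0]]])

```text
clock: 1.6
position: [0.4449, 0.1058, 0.2604]
tool_rot: [-3.141, -0.0, 1.745]
wrist_force: [-0.5, 0.3, 0.7]
opening: 0.0953
```

```bash
python3 - <<'E'
from h import *
rel((.4453,.104,.26),10)
for n in("scene","top"):
    p,d=r.grab_frame(n); 
    c=p[130:260,200:450] if n=="top" else p[130:330,200:450]
    cv2.imwrite(f"pics/{n}1.png",cv2.resize(c[:,:,::-1],None,fx=3,fy=3,interpolation=cv2.INTER_CUBIC))
rel((.4453,.104,.159),10)
E
```

```text
t 1.6 at [0.4449 0.1058 0.2604] open 0.0953 F [-0.5  0.3  0.7] | shift [-0.0018  0.      0.0004] turn [-0.    -0.    -0.001] j6 -0.06
t 1.7 at [0.4449 0.1065 0.2607] open 0.0946 F [-0.3 -1.3  0.9] | shift [-2.500e-03 -1.000e-04  1.017e-01] turn [ 0.    -0.     0.001] j6 -0.06
```

View pics/scene1.png

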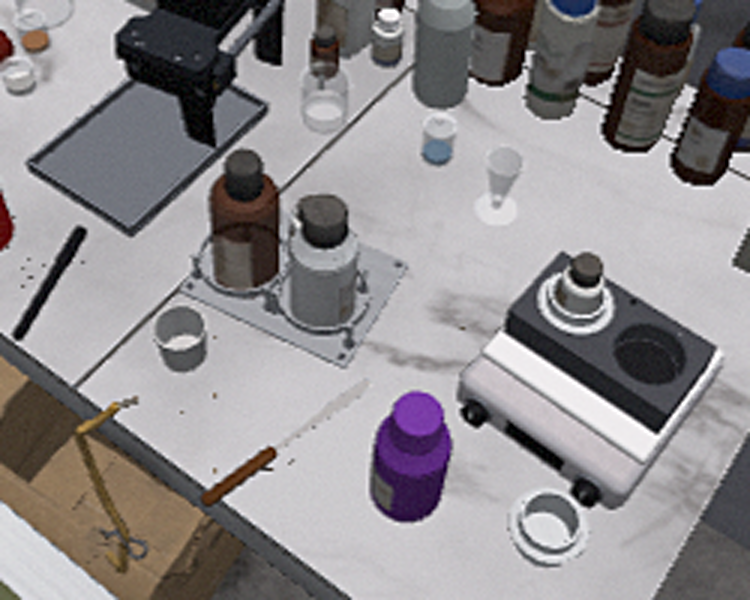

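The brown bottle (scene ~282,202; top 304,212) is the only brown one in the rack; the greyish‑white at scene ~307,217 / top 330,209 is the white bottle (purple at scene 337,282 and red at 188,193 are decoys outside the rack). The flanged ring at scene 383,305 / top 420,230 is the insert (the plain cup at scene 260,242 has no flange). Descending on the amber cap.

move_arm(rows=[[[-0.002,0,0.03,0,0,0,0],[-0.002,0,0.06,0,0,0,0],[-0.002,0,0.085,0,0,0,0],[-0.002,0,0.101,0,0,0,0],[-0.002,0,0.101,0,0,0,0],[-0.002,0,0.101,0,0,0,150],[-0.002,0,0.101,0,0,0,255],[-0.002,0,0.101,0,0,0,255],[-0.002,0,0.101,0,0,0,255],[-0.002,0,0.101,0,0,0,255]]])

```text
clock: 2.7
position: [0.4458, 0.1039, 0.1603]
tool_rot: [3.14, 0.0, 1.746]
wrist_force: [-0.4, 0.2, -1.0]
opening: 0.0606
```

move_arm(rows=[[[0,0,0,0,0,0,255],[0,0,0,0,0,0,255]]])

```text
clock: 2.9
position: [0.4455, 0.1038, 0.1597]
tool_rot: [3.141, 0.0, 1.746]
wrist_force: [1.2, -0.1, 0.5]
opening: 0.0446
```

```bash
python3 - <<'E'
from h import *
rel((.4453,.104,.36),10)
E
```

```text
t 2.9 at [0.4455 0.1038 0.1597] open 0.0446 F [ 1.2 -0.1  0.5] | shift [ 2.000e-04 -1.000e-04 -2.003e-01] turn [0. 0. 0.] j6 -0.06
```

move_arm(rows=[[[0,0,0,0,0,0,255],[0,0,0,0,0,0,255],[0,0,0,0,0,0,255],[0,0,0,0,0,0,255],[0,0,-0.01,0,0,0,255],[0,0,-0.03,0,0,0,255],[0,0,-0.06,0,0,0,255],[0,0,-0.09,0,0,0,255],[0,0,-0.11,0,0,0,255],[0,0,-0.12,0,0,0,255]]])

```text
clock: 3.9
position: [0.4461, 0.1039, 0.2826]
tool_rot: [3.138, 0.0, 1.746]
wrist_force: [0.2, -0.1, -2.0]
opening: 0.0419
```

```bash
python3 - <<'E'
from h import *
rel((.46,.301,.28),10)
E
```

```text
t 3.9 at [0.4461 0.1039 0.2826] open 0.0419 F [ 0.2 -0.1 -2. ] | shift [0.1916 0.048  0.0027] turn [0.004 0.    0.001] j6 -0.06
```

```bash
python3 - <<'E'
from h import *
for n in("scene",):
    p,d=r.grab_frame(n); 
    c=p[30:280,180:430]
    cv2.imwrite(f"pics/{n}2.png",cv2.resize(c[:,:,::-1],None,fx=2.4,fy=2.4,interpolation=cv2.INTER_CUBIC))
E
```

```text
(no output)
```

View pics/scene2.png

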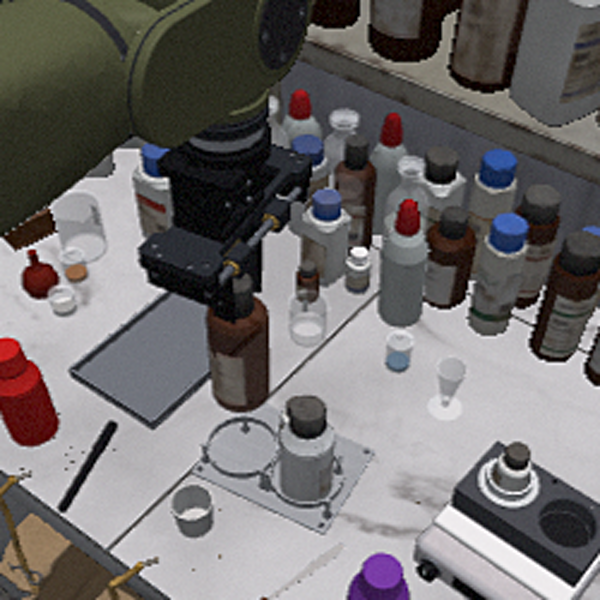

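move_arm(rows=[[[0.01,0.002,0,0,0,0,255],[0.03,0.007,0,0,0,0,255],[0.06,0.015,0,0,0,0,255],[0.09,0.022,0,0,0,0,255],[0.12,0.03,0,0,0,0,255],[0.15,0.038,0,0,0,0,255],[0.175,0.044,0,0,0,0,255],[0.187,0.047,0,0,0,0,255],[0.192,0.048,0,0,0,0,255],[0.192,0.048,0.02,0,0,0,255]]])

```text
clock: 4.95
position: [0.4604, 0.3022, 0.2618]
tool_rot: [3.137, -0.001, 1.746]
wrist_force: [0.1, 0.3, -1.7]
opening: 0.0418
```

```bash
python3 - <<'E'
from h import *
rel((.46,.301,.165),10)
E
```

```text
t 4.95 at [0.4604 0.3022 0.2618] open 0.0418 F [ 0.1  0.3 -1.7] | shift [-0.0012 -0.001   0.0968] turn [ 0.004 -0.001  0.001] j6 0.31
```

move_arm(rows=[[[0,0,0.03,0,0,0,255],[0,0,0.06,0,0,0,255],[0,0,0.08,0,0,0,255],[0,0,0.09,0,0,0,255],[0,0,0.096,0,0,0,255],[0,0,0.099,0,0,0,255],[0,0,0.101,0,0,0,255],[0,0,0.101,0,0,0,255]]])

```text
clock: 5.75
position: [0.4598, 0.3014, 0.1596]
tool_rot: [3.14, -0.0, 1.746]
wrist_force: [0.2, -0.3, -0.6]
opening: 0.0422
```

```bash
python3 - <<'E'
from h import *
rel((.46,.301,.1595),10)
E
```

```text
t 5.75 at [0.4598 0.3014 0.1596] open 0.0422 F [ 0.2 -0.3 -0.6] | shift [-0.0005  0.0002  0.0001] turn [ 0.001 -0.     0.   ] j6 0.31
```

move_arm(rows=[[[0,0,0,0,0,0,130],[0,0,0,0,0,0,110],[0,0,0,0,0,0,60],[0,0,0,0,0,0,20],[0,0,0,0,0,0,0],[0,0,0,0,0,0,0],[0,0,-0.02,0,0,0,0],[0,0,-0.05,0,0,0,0],[0,0,-0.08,0,0,0,0],[0,0,-0.1,0,0,0,0]]])

```text
clock: 6.75
position: [0.4598, 0.3016, 0.2612]
tool_rot: [3.139, -0.001, 1.746]
wrist_force: [0.4, -0.2, 0.9]
opening: 0.095
```

```bash
python3 - <<'E'
from h import *
rel((.4624,.0311,.26),10)
E
```

```text
t 6.75 at [0.4598 0.3016 0.2612] open 0.095 F [ 0.4 -0.2  0.9] | shift [-0.2668 -0.0446  0.0009] turn [ 0.003 -0.001  0.   ] j6 0.31
```

move_arm(rows=[[[-0.04,-0.007,0,0,0,0,0],[-0.08,-0.013,0,0,0,0,0],[-0.12,-0.02,0,0,0,0,0],[-0.16,-0.027,0,0,0,0,0],[-0.2,-0.033,0,0,0,0,0],[-0.24,-0.04,0,0,0,0,0],[-0.267,-0.045,0,0,0,0,0],[-0.267,-0.045,0,0,0,0,0],[-0.267,-0.045,0,0,0,0,0]]])

```text
clock: 7.65
position: [0.4614, 0.0303, 0.2587]
tool_rot: [3.141, -0.0, 1.744]
wrist_force: [-0.2, 0.3, -0.6]
opening: 0.0951
```

```bash
python3 - <<'E'
from h import *
p,d=r.grab_frame("scene"); np.save("s3.npy",d)
S=Cam("scene");X=S.cloud(d)
for nm,lo,hi,c in(("white",.133,.15,(.4624,.031)),("amber",.158,.175,(.46,.301))):
  m=(X[...,2]>lo)&(X[...,2]<hi)&(np.hypot(X[...,0]-c[0],X[...,1]-c[1])<.03)
  P=X[m];print(nm,len(P),P.mean(0).round(4),cv2.minEnclosingCircle(np.float32(P[:,:2])))
c=p[100:300,180:430]
cv2.imwrite("pics/scene3.png",cv2.resize(c[:,:,::-1],None,fx=2.8,fy=2.8,interpolation=cv2.INTER_CUBIC))
rel((.4624,.0311,.136),10)
E
```

```text
white 180 [0.4592 0.0282 0.1427] ((0.4618557095527649, 0.030256159603595734), 0.02003214880824089)
amber 106 [0.4582 0.2957 0.1665] ((0.4598647952079773, 0.296766996383667), 0.017507007345557213)
t 7.7 at [0.4614 0.0309 0.2587] open 0.0949 F [ 0.3 -0.3  0.9] | shift [-0.      0.001   0.1227] turn [ 0. -0.  0.] j6 -0.22
```

View pics/scene3.png

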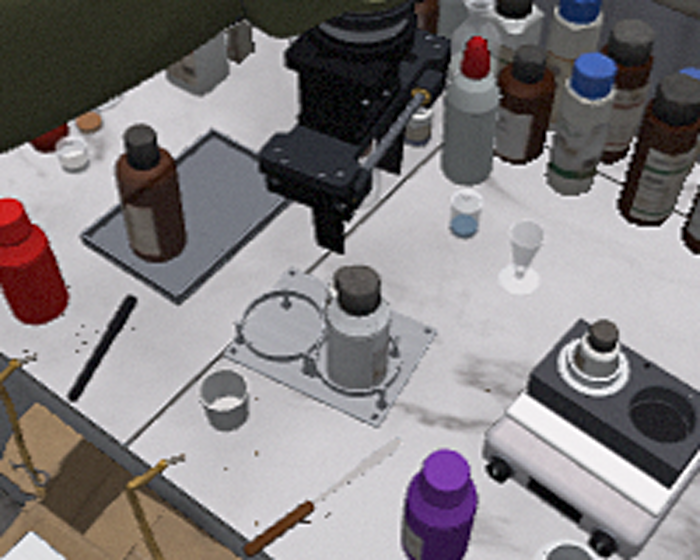

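move_arm(rows=[[[0,0.001,0.03,0,0,0,0],[0,0.001,0.06,0,0,0,0],[0,0.001,0.09,0,0,0,0],[0,0.001,0.11,0,0,0,0],[0,0.001,0.119,0,0,0,0],[0,0.001,0.119,0,0,0,150],[0,0.001,0.119,0,0,0,255],[0,0.001,0.119,0,0,0,255],[0,0.001,0.119,0,0,0,255],[0,0.001,0.119,0,0,0,255]]])

```text
clock: 8.7
position: [0.463, 0.0306, 0.1406]
tool_rot: [3.14, 0.0, 1.746]
wrist_force: [-0.3, -0.4, -0.6]
opening: 0.0604
```

move_arm(rows=[[[0,0,0,0,0,0,255],[0,0,0,0,0,0,255],[0,0,0,0,0,0,255],[0,0,0,0,0,0,255],[0,0,0,0,0,0,255]]])

```text
clock: 9.2
position: [0.4624, 0.0306, 0.1397]
tool_rot: [-3.141, 0.0, 1.746]
wrist_force: [-0.8, 0.1, 0.7]
opening: 0.0414
```

```bash
python3 - <<'E'
from h import *
rel((.57,.301,.26),10)
E
```

```text
t 9.2 at [0.4624 0.0306 0.1397] open 0.0414 F [-0.8  0.1  0.7] | shift [ 0.2475  0.153  -0.1204] turn [-0.  0.  0.] j6 -0.22
```

move_arm(rows=[[[0,0,-0.01,0,0,0,255],[0,0,-0.03,0,0,0,255],[0,0,-0.06,0,0,0,255],[0,0,-0.09,0,0,0,255],[0.01,0.006,-0.11,0,0,0,255],[0.03,0.018,-0.12,0,0,0,255],[0.055,0.034,-0.12,0,0,0,255],[0.08,0.05,-0.12,0,0,0,255],[0.105,0.065,-0.12,0,0,0,255],[0.13,0.08,-0.12,0,0,0,255]]])

```text
clock: 10.2
position: [0.5188, 0.1737, 0.2599]
tool_rot: [-3.142, 0.0, 1.746]
wrist_force: [-0.4, -0.2, -1.3]
opening: 0.0414
```

move_arm(rows=[[[0.025,0.016,0,0,0,0,255],[0.05,0.031,0,0,0,0,255],[0.075,0.047,0,0,0,0,255],[0.095,0.06,0,0,0,0,255],[0.11,0.069,0,0,0,0,255],[0.117,0.073,0,0,0,0,255],[0.117,0.073,0,0,0,0,255],[0.117,0.073,0.02,0,0,0,255]]])

```text
clock: 11.0
position: [0.5716, 0.3006, 0.2433]
tool_rot: [3.135, -0.001, 1.746]
wrist_force: [0.4, 0.8, -2.2]
opening: 0.0416
```

```bash
python3 - <<'E'
from h import *
rel((.57,.301,.1395),10)
E
```

```text
t 11.0 at [0.5716 0.3006 0.2433] open 0.0416 F [ 0.4  0.8 -2.2] | shift [ 0.0005 -0.0022  0.1038] turn [ 0.006 -0.001  0.   ] j6 0.23
```

move_arm(rows=[[[0,0,0.03,0,0,0,255],[0,0,0.06,0,0,0,255],[0,0,0.08,0,0,0,255],[0,0,0.092,0,0,0,255],[0,0,0.098,0,0,0,255],[0,0,0.101,0,0,0,255],[0,0,0.103,0,0,0,255],[0,0,0.103,0,0,0,255]]])

```text
clock: 11.8
position: [0.5709, 0.3008, 0.1387]
tool_rot: [3.139, -0.0, 1.746]
wrist_force: [-2.1, 0.1, 2.1]
opening: 0.0417
```

```bash
python3 - <<'E'
from h import *
rel((.57,.301,.139),10)
E
```

```text
t 11.8 at [0.5709 0.3008 0.1387] open 0.0417 F [-2.1  0.1  2.1] | shift [ 0.0003 -0.0008 -0.0003] turn [ 0.002 -0.     0.   ] j6 0.23
```

move_arm(rows=[[[0,0,0,0,0,0,130],[0,0,0,0,0,0,110],[0,0,0,0,0,0,60],[0,0,0,0,0,0,20],[0,0,0,0,0,0,0],[0,0,0,0,0,0,0],[0,0,-0.02,0,0,0,0],[0,0,-0.05,0,0,0,0],[0,0,-0.08,0,0,0,0],[0,0,-0.1,0,0,0,0]]])

```text
clock: 12.8
position: [0.5707, 0.3008, 0.2393]
tool_rot: [3.139, -0.001, 1.746]
wrist_force: [0.9, -0.2, 0.1]
opening: 0.0951
```

```bash
python3 - <<'E'
from h import *
rel((.44,-.15,.24),0)
p,d=r.grab_frame("scene");np.save("s4.npy",d);np.save("s4p.npy",p)
c=p[100:300,180:430]
cv2.imwrite("pics/scene4.png",cv2.resize(c[:,:,::-1],None,fx=2.8,fy=2.8,interpolation=cv2.INTER_CUBIC))
p,d=r.grab_frame("top");np.save("t4.npy",d);np.save("t4p.npy",p)
c=p[130:260,200:450]
cv2.imwrite("pics/top4.png",cv2.resize(c[:,:,::-1],None,fx=3.2,fy=3.2,interpolation=cv2.INTER_CUBIC))
E
```

```text
t 12.8 at [0.5707 0.3008 0.2393] open 0.0951 F [ 0.9 -0.2  0.1] | shift [-0.4212 -0.2072 -0.0015] turn [ 0.003 -0.001  0.175] j6 0.23
```

View pics/scene4.png

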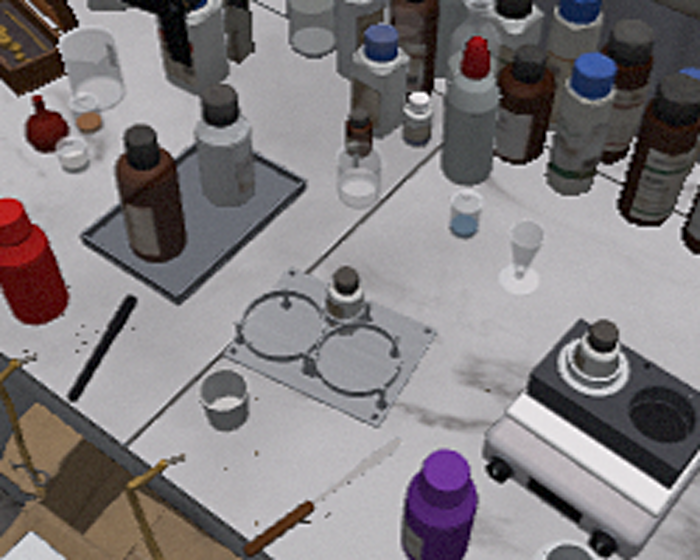

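View pics/top4.png

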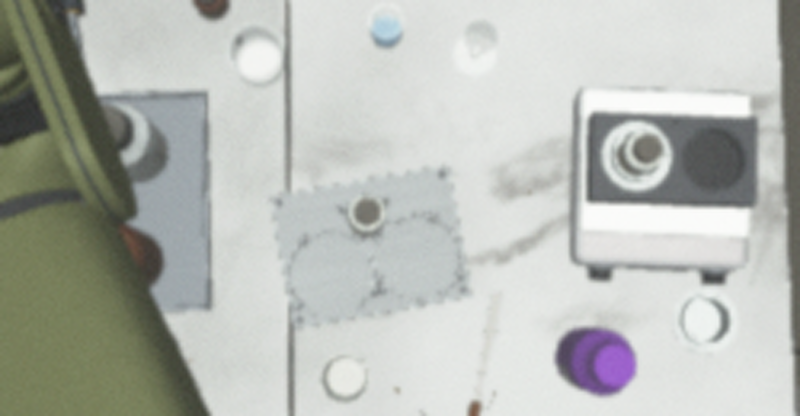

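```bash
cat > m.py <<'E'
from h import *
from scipy.optimize import least_squares
T=Cam("top");S=Cam("scene")
def circ(P,rad=None):
    c0=P.mean(0)
    f=(lambda q:np.hypot(*(P-q[:2]).T)-(rad if rad else q[2]))
    s=least_squares(f,list(c0)+([] if rad else [.03]),loss="soft_l1",f_scale=.002)
    return s.x,np.sqrt(np.mean(s.fun**2))
for n,C,df in(("top",T,"t4"),("scene",S,"s4")):
    d=np.load(df+".npy");X=C.cloud(d)
    # insert flange outer silhouette: hull of points z in .022...034
    near=np.hypot(X[...,0]-.398,X[...,1]+.25)<.05
    k=(near&(X[...,2]>.015)).astype(np.uint8)
    cs,_=cv2.findContours(k,cv2.RETR_EXTERNAL,cv2.CHAIN_APPROX_NONE);cc=max(cs,key=cv2.contourArea)[:,0]
    P=np.array([C.plane(q,.027)[:2] for q in cc]);print(n,"flange",circ(P),len(cc))
    # rim: points z>.034
    P=X[near&(X[...,2]>.0345)][:,:2];print(n,"rim",circ(P),len(P))
    # well: region deeper than block top
    near=np.hypot(X[...,0]-.541,X[...,1]+.2435)<.038
    k=(near&(X[...,2]<.084)).astype(np.uint8)
    cs,_=cv2.findContours(k,cv2.RETR_EXTERNAL,cv2.CHAIN_APPROX_NONE);cc=max(cs,key=cv2.contourArea)[:,0]
    P=np.array([C.plane(q,.092)[:2] for q in cc]);print(n,"well",circ(P,.029),circ(P),cv2.contourArea(cc))
    # block rect
    m=(abs(X[...,2]-.092)<.006)&(abs(X[...,0]-.5426)<.06)&(abs(X[...,1]+.2075)<.095)
    print(n,"block",cv2.minAreaRect(np.float32(X[m][:,:2])))
    # vial
    m=(abs(X[...,2]-.083)<.006)&(np.hypot(X[...,0]-.498,X[...,1]-.076)<.03)
    P=X[m];print(n,"vialcap",P.mean(0).round(4),cv2.minEnclosingCircle(np.float32(P[:,:2])),len(P))
    # hoops
    c,s=np.cos,np.sin
    m=(abs(X[...,2]-.032)<.006)&(abs(X[...,0]-.46)<.09)&(abs(X[...,1]-.07)<.11)&(np.hypot(X[...,0]-.498,X[...,1]-.076)>.03)
    P=X[m][:,:2];print(n,"hoop pts",len(P))
    def res(q):
        R=np.array([[c(q[2]),-s(q[2])],[s(q[2]),c(q[2])]])
        a=[np.hypot(*(P-q[:2]-R@np.array([-.021,y])).T)-.041 for y in(.0425,-.0425)]
        return np.where(abs(a[0])<abs(a[1]),a[0],a[1])
    if len(P)>20:
        q=least_squares(res,[.472,.07,.17],loss="soft_l1",f_scale=.002)
        q,rm=q.x,np.abs(q.fun).mean()
        R=np.array([[c(q[2]),-s(q[2])],[s(q[2]),c(q[2])]])
        print(n,"rack",q,"yaw",np.rad2deg(q[2]),rm,"hoops",[(q[:2]+R@np.array(h)).round(4) for h in((-.021,.0425),(-.021,-.0425),(.0275,0))])
E
python3 m.py
```

```text
top flange (array([ 0.39317453, -0.24674496,  0.03043049]), np.float64(0.0008844874228717305)) 57
top rim (array([ 0.40851121, -0.24757125,  0.03030201]), np.float64(0.009102232931519677)) 103
top well (array([ 0.53989257, -0.24170412]), np.float64(0.00221173898871415)) (array([ 0.53997669, -0.24166732,  0.0270352 ]), np.float64(0.001003142244503315)) 263.0
top block ((0.5424341559410095, -0.20778140425682068), (0.15279458463191986, 0.08255598694086075), 86.91703796386719)
top vialcap [0.4991 0.0751 0.0812] ((0.49978107213974, 0.07546225935220718), 0.012616198509931564) 54
top hoop pts 143
top rack [0.47135056 0.07307861 0.16360201] yaw 9.373704835934591 0.0009999684739680655 hoops [array([0.4437, 0.1116]), array([0.4576, 0.0277]), array([0.4985, 0.0776])]
scene flange (array([ 0.40169584, -0.24697517,  0.03653784]), np.float64(0.010495757499264624)) 114
scene rim (array([ 0.40761059, -0.24763272,  0.0328535 ]), np.float64(0.01019651297956449)) 240
scene well (array([ 0.53732007, -0.24374256]), np.float64(0.003092156868276837)) (array([ 0.53725331, -0.24382065,  0.02612694]), np.float64(0.0011304095815147647)) 308.5
scene block ((0.5422947406768799, -0.2073192298412323), (0.15277917683124542, 0.08559024333953857), 87.19338989257812)
scene vialcap [0.4978 0.0738 0.0818] ((0.49914729595184326, 0.07411498576402664), 0.013256106525659561) 63
scene hoop pts 325
scene rack [0.47079585 0.07254322 0.15977936] yaw 9.154683094623712 0.001091133787889169 hoops [array([0.4433, 0.1112]), array([0.4568, 0.0272]), array([0.4979, 0.0769])]
```

```bash
cat > m2.py <<'E'
import io,contextlib
with contextlib.redirect_stdout(io.StringIO()):
    from m import *
for n,C,df in(("top",T,"t4"),("scene",S,"s4")):
    d=np.load(df+".npy");X=C.cloud(d);p=np.load(df+"p.npy")
    near=np.hypot(X[...,0]-.394,X[...,1]+.248)<.038
    k=(near&(X[...,2]>.015)).astype(np.uint8)
    cs,_=cv2.findContours(k,cv2.RETR_EXTERNAL,cv2.CHAIN_APPROX_NONE);cc=max(cs,key=cv2.contourArea)[:,0]
    P=np.array([C.plane(q,.0275)[:2] for q in cc]);print(n,"flange",circ(P),circ(P,.032),len(cc))
    P=X[near&(X[...,2]>.0345)][:,:2];print(n,"rim",circ(P),circ(P,.0228),len(P))
    q=C.proj([.394,-.248,.03])[0].astype(int)
    c=p[q[1]-25:q[1]+25,q[0]-25:q[0]+25]
    cv2.imwrite(f"pics/ins_{n}.png",cv2.resize(c[:,:,::-1],None,fx=8,fy=8,interpolation=cv2.INTER_CUBIC)); print(q)
E
python3 m2.py; python3 -c "
import cv2,numpy as np
cv2.imwrite('pics/ins.png',np.hstack([cv2.imread('pics/ins_top.png'),cv2.imread('pics/ins_scene.png')]))"
```

```text
top flange (array([ 0.39317679, -0.24660937,  0.03041702]), np.float64(0.0008840957278882833)) (array([ 0.39312768, -0.24668411]), np.float64(0.0018201504847533626)) 57
top rim (array([ 0.39385234, -0.24682642,  0.02278585]), np.float64(0.003681706720573571)) (array([ 0.39385088, -0.2468274 ]), np.float64(0.003679388800794511)) 60
[420 229]
scene flange (array([ 0.39400719, -0.24722147,  0.03133798]), np.float64(0.0037383917558489656)) (array([ 0.39435119, -0.24729182]), np.float64(0.003553550196011982)) 84
scene rim (array([ 0.39291998, -0.24725285,  0.02294958]), np.float64(0.004779467825463463)) (array([ 0.39290383, -0.24725341]), np.float64(0.004821781783789726)) 135
[383 304]
```

View pics/ins.png

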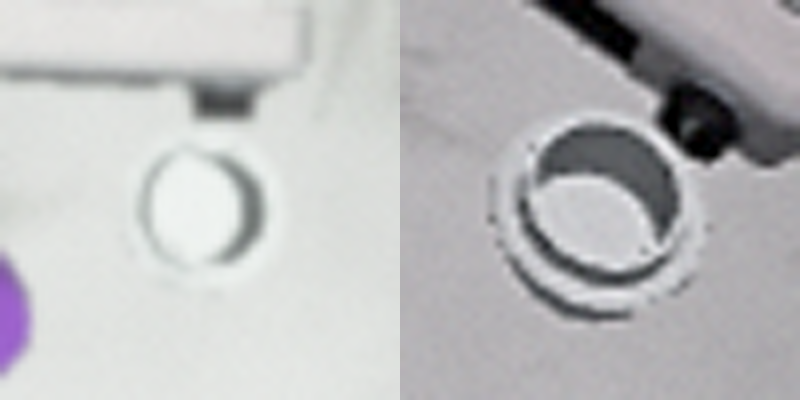

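```bash
python3 - <<'E'
from h import *
for n,df in(("top","t4"),("scene","s4")):
    C=Cam(n);X=C.cloud(np.load(df+".npy"));p=np.load(df+"p.npy");h=cv2.cvtColor(p,cv2.COLOR_RGB2HSV)
    m=(h[...,0]>125)&(h[...,0]<150)&(h[...,1]>80)&(abs(X[...,1]+.16)<.1)&(abs(X[...,0]-.36)<.1)
    P=X[m];print(n,len(P),"top",P[P[:,2]>.13].mean(0),"min",P.min(0),"max",P.max(0))
    m=(X[...,2]>.01)&(abs(X[...,1]+.25)<.02)&(X[...,0]>.425)&(X[...,0]<.47)
    P=X[m]
    for a in np.arange(.425,.47,.005):
        q=P[(P[:,0]>=a)&(P[:,0]<a+.005)]
        if len(q):print(n,a.round(3),len(q),q[:,2].max().round(3))
E
```

```text
top 301 top [ 0.35665935 -0.1358968   0.13787653] min [ 0.33082977 -0.15560836  0.08545224] max [ 0.38547583 -0.10641662  0.14176812]
top 0.425 8 0.038
top 0.43 15 0.038
top 0.435 9 0.04
top 0.44 24 0.045
top 0.445 26 0.051
top 0.45 13 0.05
top 0.455 26 0.051
top 0.46 26 0.052
top 0.465 13 0.05
scene 832 top [ 0.35371878 -0.13930979  0.13850077] min [ 0.32667148 -0.25309802 -0.0005612 ] max [ 0.44523866 -0.08885982  0.14185732]
scene 0.425 36 0.039
scene 0.43 19 0.042
scene 0.435 28 0.043
scene 0.44 76 0.049
scene 0.445 41 0.05
scene 0.45 33 0.052
scene 0.455 34 0.051
scene 0.46 27 0.053
scene 0.465 31 0.052
```

```bash
python3 - <<'E'
from h import *
rel((.3935,-.247,.2),45)
E
```

```text
t 12.9 at [0.5719 0.3013 0.2411] open 0.0952 F [ 0.3 -0.   0.2] | shift [-0.509  -0.2714  0.0383] turn [ 0.008  0.001 -0.61 ] j6 0.23
```

move_arm(rows=[[[-0.02,-0.01,0,0,0,0,0],[-0.055,-0.03,0,0,0,-0.05,0],[-0.095,-0.051,0,0,0,-0.1,0],[-0.135,-0.072,0,0,0,-0.2,0],[-0.175,-0.093,0,0,0,-0.3,0],[-0.215,-0.115,0,0,0,-0.4,0],[-0.255,-0.136,0,0,0,-0.5,0],[-0.295,-0.157,0,0,0,-0.6,0],[-0.335,-0.179,0,0,0,-0.61,0],[-0.375,-0.2,0,0,0,-0.61,0]]])

```text
clock: 13.9
position: [0.4369, -0.1048, 0.235]
tool_rot: [-3.141, -0.002, 2.356]
wrist_force: [-0.2, -0.6, 0.3]
opening: 0.095
```

```bash
python3 - <<'E'
from h import *
rel((.3935,-.247,.2),45)
E
```

```text
t 13.9 at [ 0.4369 -0.1048  0.235 ] open 0.095 F [-0.2 -0.6  0.3] | shift [-0.0699 -0.1312  0.0349] turn [-0.001 -0.002  0.   ] j6 -1.14
```

move_arm(rows=[[[-0.018,-0.032,0,0,0,0,67],[-0.036,-0.066,0,0,0,0,67],[-0.052,-0.1,0.01,0,0,0,67],[-0.066,-0.124,0.035,0,0,0,67],[-0.07,-0.131,0.035,0,0,0,67],[-0.07,-0.131,0.035,0,0,0,67],[-0.07,-0.131,0.035,0,0,0,67]]])

```text
clock: 14.6
position: [0.3956, -0.2451, 0.2019]
tool_rot: [3.141, 0.0, 2.356]
wrist_force: [-0.0, -0.2, -0.2]
opening: 0.0701
```

```bash
python3 - <<'E'
from h import *
rel((.3935,-.247,.06),45)
E
```

```text
t 14.6 at [ 0.3956 -0.2451  0.2019] open 0.0701 F [-0.  -0.2 -0.2] | shift [ 0.0002 -0.0029  0.1419] turn [ 0.  0. -0.] j6 -1.46
```

move_arm(rows=[[[0,-0.002,0.04,0,0,0,67],[0,-0.002,0.08,0,0,0,67],[0,-0.002,0.115,0,0,0,67],[0,-0.002,0.13,0,0,0,67],[0,-0.002,0.13,0,0,0,67],[0,-0.002,0.13,0,0,0,67]]])

```text
clock: 15.2
position: [0.395, -0.2467, 0.0729]
tool_rot: [3.141, 0.002, 2.357]
wrist_force: [0.2, -0.3, 0.1]
opening: 0.0702
```

```bash
python3 - <<'E'
from h import *
rel((.3935,-.247,.050),45)
E
```

```text
t 15.2 at [ 0.395  -0.2467  0.0729] open 0.0702 F [ 0.2 -0.3  0.1] | shift [ 0.0009 -0.0012  0.0229] turn [0.    0.002 0.001] j6 -1.46
```

move_arm(rows=[[[0.001,-0.001,0.012,0,0,0,67],[0.001,-0.001,0.022,0,0,0,67],[0.001,-0.001,0.0225,0,0,0,67],[0.001,-0.001,0.0225,0,0,0,67]]])

```text
clock: 15.6
position: [0.3922, -0.247, 0.0489]
tool_rot: [-3.142, -0.001, 2.356]
wrist_force: [0.7, 1.0, -0.2]
opening: 0.0701
```

```bash
python3 - <<'E'
from h import *
rel((.3935,-.247,.050),45)
p,d=r.grab_frame("scene");c=p[220:350,310:460]
cv2.imwrite("pics/s5.png",cv2.resize(c[:,:,::-1],None,fx=4.5,fy=4.5,interpolation=cv2.INTER_CUBIC))
E
```

```text
t 15.6 at [ 0.3922 -0.247   0.0489] open 0.0701 F [ 0.7  1.  -0.2] | shift [-0.0009  0.0009 -0.0011] turn [-0.    -0.001 -0.001] j6 -1.46
```

View pics/s5.png

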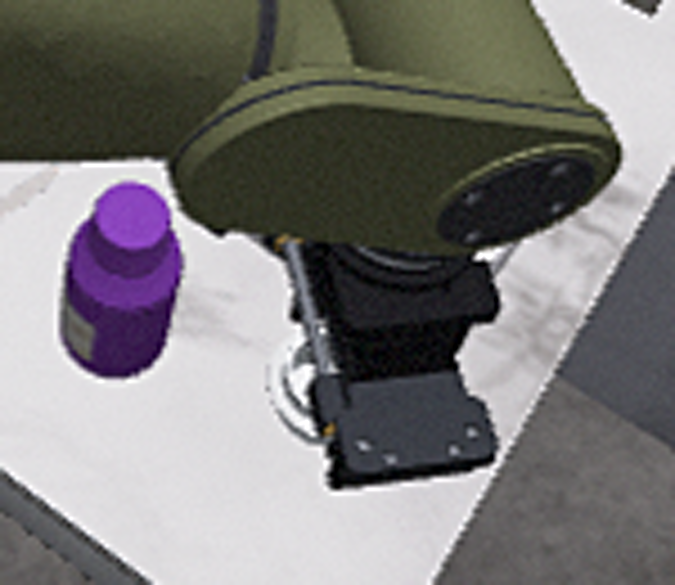

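move_arm(rows=[[[0,0,-0.001,0,0,0,255],[0,0,-0.001,0,0,0,255],[0,0,-0.001,0,0,0,255],[0,0,-0.001,0,0,0,255],[0,0,-0.001,0,0,0,255],[0,0,-0.001,0,0,0,255],[0,0,-0.011,0,0,0,255],[0,0,-0.03,0,0,0,255]]])

```text
clock: 16.45
position: [0.391, -0.2461, 0.078]
tool_rot: [-3.141, -0.004, 2.356]
wrist_force: [0.0, 0.4, -0.6]
opening: 0.0484
```

```bash
python3 - <<'E'
from h import *
p,d=r.grab_frame("scene");c=p[220:350,310:460]
cv2.imwrite("pics/s6.png",cv2.resize(c[:,:,::-1],None,fx=4.5,fy=4.5,interpolation=cv2.INTER_CUBIC))
rel((.3935,-.247,.20),0)
E
```

```text
t 16.5 at [ 0.3934 -0.2479  0.0823] open 0.0482 F [ 2.2 -1.2  1.7] | shift [ 0.0002  0.0007 -0.1177] turn [0.001 0.003 0.785] j6 -1.46
```

View pics/s6.png

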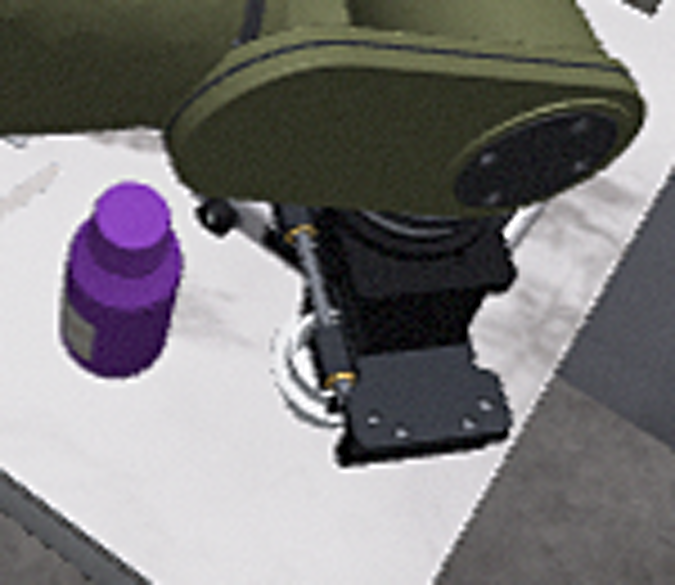

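move_arm(rows=[[[0,0,-0.03,0,0,0,255],[0,0,-0.06,0,0,0,255],[0,0,-0.09,0,0,0.1,255],[0,0,-0.115,0,0,0.22,255],[0,0,-0.12,0,0,0.34,255],[0,0,-0.12,0,0,0.46,255],[0,0,-0.12,0,0,0.58,255],[0,0,-0.12,0,0,0.7,255],[0,0,-0.12,0,0,0.83,255],[0,0,-0.12,0,0,0.83,255]]])

```text
clock: 17.5
position: [0.3923, -0.247, 0.199]
tool_rot: [-3.141, 0.0, 1.526]
wrist_force: [-0.4, 0.2, -1.1]
opening: 0.0482
```

```bash
python3 - <<'E'
from h import *
rel((.5405,-.2435,.20),-3)
E
```

```text
t 17.5 at [ 0.3923 -0.247   0.199 ] open 0.0482 F [-0.4  0.2 -1.1] | shift [ 0.0102  0.1479 -0.001 ] turn [-0.     0.     0.008] j6 -0.63
```

move_arm(rows=[[[0.001,0.015,0,0,0,0,255],[0.003,0.04,0,0,0,0,255],[0.005,0.07,0,0,0,0,255],[0.007,0.1,0,0,0,0,255],[0.009,0.13,0,0,0,0,255],[0.01,0.145,0,0,0,0,255],[0.01,0.148,0,0,0,0,255],[0.01,0.148,0,0,0,0,255],[0.01,0.148,0,0,0,0,255]]])

```text
clock: 18.4
position: [0.5399, -0.2438, 0.1989]
tool_rot: [-3.141, -0.0, 1.526]
wrist_force: [0.3, 0.3, -0.1]
opening: 0.0482
```

```bash
python3 - <<'E'
from h import *
rel((.5405,-.2435,.20),-3)
for n in("scene","top"):
    p,d=r.grab_frame(n);np.save(n+"7.npy",d);np.save(n+"7p.npy",p)
    c=p[180:310,330:480] if n=="scene" else p[130:260,340:490]
    cv2.imwrite(f"pics/{n}7.png",cv2.resize(c[:,:,::-1],None,fx=4.5,fy=4.5,interpolation=cv2.INTER_CUBIC))
rel((.5405,-.2435,.15),-3)
E
```

```text
t 18.4 at [ 0.5399 -0.2438  0.1989] open 0.0482 F [ 0.3  0.3 -0.1] | shift [ 0.0003  0.0006 -0.0011] turn [-0.001 -0.     0.008] j6 -0.47
t 18.5 at [ 0.5399 -0.2438  0.1992] open 0.0479 F [-0.5 -1.1 -1.6] | shift [0.0004 0.0006 0.0492] turn [-0.     0.     0.007] j6 -0.47
```

View pics/scene7.png

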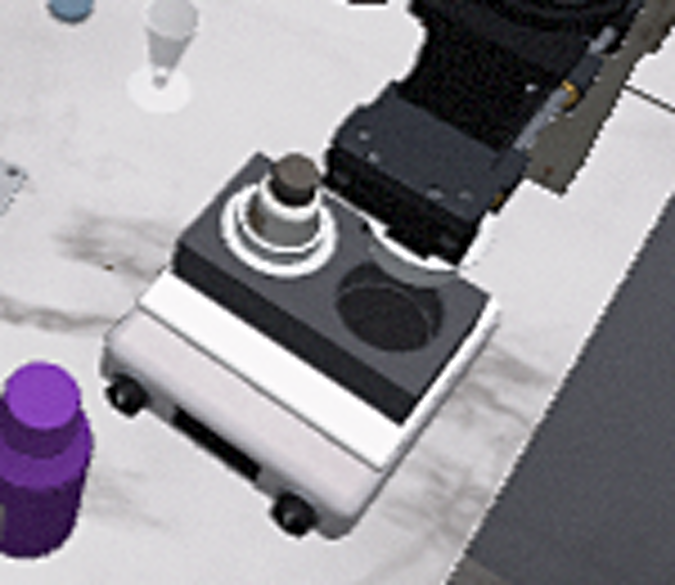

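move_arm(rows=[[[0,0,0.02,0,0,0,255],[0,0,0.04,0,0,0,255],[0,0,0.052,0,0,0,255],[0,0,0.058,0,0,0,255],[0,0,0.062,0,0,0,255],[0,0,0.066,0,0,0,255],[0,0,0.066,0,0,0,255]]])

```text
clock: 19.2
position: [0.5408, -0.2438, 0.1333]
tool_rot: [3.141, 0.0, 1.526]
wrist_force: [-0.5, 1.3, -2.0]
opening: 0.0479
```

```bash
python3 - <<'E'
from h import *
rel((.5405,-.2435,.118),-3)
E
```

```text
t 19.2 at [ 0.5408 -0.2438  0.1333] open 0.0479 F [-0.5  1.3 -2. ] | shift [ 0.0003 -0.0003  0.0153] turn [0.    0.    0.007] j6 -0.47
```

Insert is ~9 mm into the well with no contact force. Continue.

move_arm(rows=[[[0,0,0.004,0,0,0,255],[0,0,0.008,0,0,0,255],[0,0,0.011,0,0,0,255],[0,0,0.013,0,0,0,255],[0,0,0.014,0,0,0,255],[0,0,0.014,0,0,0,255]]])

```text
clock: 19.8
position: [0.5407, -0.2437, 0.119]
tool_rot: [-3.141, -0.0, 1.526]
wrist_force: [0.4, -0.7, -1.7]
opening: 0.0479
```

```bash
python3 - <<'E'
from h import *
rel((.5405,-.2435,.118),-3)
E
```

```text
t 19.8 at [ 0.5407 -0.2437  0.119 ] open 0.0479 F [ 0.4 -0.7 -1.7] | shift [ 0.0002 -0.0002  0.001 ] turn [-0.    -0.     0.007] j6 -0.47
```

move_arm(rows=[[[0,0,0.0008,0,0,0,255],[0,0,0.0015,0,0,0,255],[0,0,0.0015,0,0,0,255],[0,0,0.0015,0,0,0,115],[0,0,0.0015,0,0,0,67],[0,0,0.0015,0,0,0,67],[0,0,0.0015,0,0,0,67],[0,0,-0.02,0,0,0,67],[0,0,-0.06,0,0,0,67],[0,0,-0.1,0,0,0,67]]])

```text
clock: 20.8
position: [0.5401, -0.2434, 0.219]
tool_rot: [-3.139, -0.001, 1.526]
wrist_force: [0.8, -0.4, -0.2]
opening: 0.0703
```

```bash
python3 - <<'E'
from h import *
rel((.499,.0765,.19),-80)
rel((.499,.0765,.19),10)
E
```

```text
t 20.8 at [ 0.5401 -0.2434  0.219 ] open 0.0703 F [ 0.8 -0.4 -0.2] | shift [ 0.3177 -0.0553  0.0295] turn [-3.000e-03  1.000e-03  1.351e+00] j6 -0.47
t 20.8 at [ 0.5401 -0.2434  0.219 ] open 0.0703 F [ 0.8 -0.4 -0.2] | shift [ 0.3177 -0.0553  0.0295] turn [-0.002 -0.001 -0.22 ] j6 -0.47
```

move_arm(rows=[[[0.02,-0.004,0,0,0,0,67],[0.06,-0.01,0,0,0,0,67],[0.1,-0.017,0,0,0,0,67],[0.14,-0.024,0,0,0,0,67],[0.18,-0.031,0,0,0,0,67],[0.22,-0.038,0,0,0,0,67],[0.26,-0.045,0.01,0,0,0,67],[0.295,-0.051,0.02,0,0,0,67],[0.318,-0.055,0.03,0,0,0,67],[0.318,-0.055,0.03,0,0,0,67]]])

```text
clock: 21.8
position: [0.4981, 0.0788, 0.1868]
tool_rot: [-3.138, -0.0, 1.53]
wrist_force: [-0.3, -1.2, -0.4]
opening: 0.07
```

```bash
python3 - <<'E'
from h import *
for n in("scene","top"):
    p,d=r.grab_frame(n);np.save(n+"8.npy",d);np.save(n+"8p.npy",p)
    c=p[180:310,330:480] if n=="scene" else p[130:260,340:490]
    cv2.imwrite(f"pics/{n}8.png",cv2.resize(c[:,:,::-1],None,fx=3,fy=3,interpolation=cv2.INTER_CUBIC))
    X=Cam(n).cloud(d)
    m=(X[...,2]>.103)&(X[...,2]<.116)&(np.hypot(X[...,0]-.5405,X[...,1]+.2435)<.036)
    P=X[m]
    if len(P): print(n,len(P),"rim",P.mean(0).round(4),cv2.minEnclosingCircle(np.float32(P[:,:2])),P[:,2].max())
    m=(X[...,2]>.0935)&(X[...,2]<.101)&(np.hypot(X[...,0]-.5405,X[...,1]+.2435)<.036)
    P=X[m];print(n,len(P),"flange",P.mean(0).round(4))
    m=(abs(X[...,2]-.083)<.006)&(np.hypot(X[...,0]-.498,X[...,1]-.076)<.025)
    P=X[m]
    if len(P):print(n,"vialcap",P.mean(0).round(4),cv2.minEnclosingCircle(np.float32(P[:,:2])),len(P))
cv2.imwrite('pics/8.png',np.hstack([cv2.imread('pics/top8.png')[:390],cv2.imread('pics/scene8.png')[:390]])[:, :800])
rel((.499,.0765,.066),-3)
E
```

```text
scene 105 rim [ 0.5397 -0.2436  0.107 ] ((0.5401257276535034, -0.2454320192337036), 0.025347338989377022) 0.11107055706821559
scene 211 flange [ 0.5328 -0.2449  0.0966]
scene vialcap [0.4975 0.0736 0.082 ] ((0.4996931552886963, 0.07381613552570343), 0.013249117881059647) 61
top 55 rim [ 0.5403 -0.2454  0.1062] ((0.5405707359313965, -0.2433675080537796), 0.02439604513347149) 0.11191059695303979
top 134 flange [ 0.54   -0.242   0.0961]
t 21.9 at [0.4997 0.0766 0.1886] open 0.0701 F [0.  0.4 0.7] | shift [-0.     -0.0006  0.1226] turn [-0.001  0.001  0.009] j6 0.09
```

View pics/8.png

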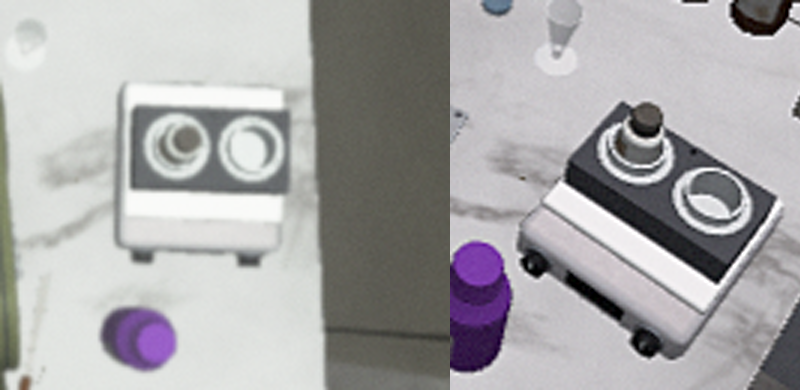

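move_arm(rows=[[[-0.001,0,0.03,0,0,0,67],[-0.001,0,0.06,0,0,0,67],[-0.001,0,0.09,0,0,0,67],[-0.001,0,0.112,0,0,0,67],[-0.001,0,0.122,0,0,0,67],[-0.001,0,0.122,0,0,0,67],[-0.001,0,0.122,0,0,0,67]]])

```text
clock: 22.6
position: [0.5011, 0.0749, 0.0684]
tool_rot: [3.14, -0.0, 1.525]
wrist_force: [0.9, -0.2, -0.0]
opening: 0.0703
```

```bash
python3 - <<'E'
from h import *
rel((.499,.0758,.066),-3)
E
```

```text
t 22.6 at [0.5011 0.0749 0.0684] open 0.0703 F [ 0.9 -0.2 -0. ] | shift [ 0.0008 -0.0022  0.0024] turn [ 0.002 -0.     0.006] j6 0.09
```

move_arm(rows=[[[0,-0.001,0.002,0,0,0,67],[0,-0.001,0.002,0,0,0,67],[0,-0.001,0.002,0,0,0,255],[0,-0.001,0.002,0,0,0,255],[0,-0.001,0.002,0,0,0,255],[0,-0.001,0.002,0,0,0,255],[0,-0.001,0.002,0,0,0,255],[0,-0.001,0.002,0,0,0,255],[0,-0.001,0.002,0,0,0,255],[0,-0.001,0.002,0,0,0,255]]])

```text
clock: 23.6
position: [0.4991, 0.0754, 0.0652]
tool_rot: [3.142, -0.0, 1.526]
wrist_force: [-0.7, 0.1, -0.8]
opening: 0.0342
```

```bash
python3 - <<'E'
from h import *
rel((.499,.0758,.22),-3)
E
```

```text
t 23.6 at [0.4991 0.0754 0.0652] open 0.0342 F [-0.7  0.1 -0.8] | shift [ 4.000e-04 -1.000e-04 -1.548e-01] turn [ 0.    -0.     0.007] j6 0.09
```

move_arm(rows=[[[0,0,-0.005,0,0,0,255],[0,0,-0.015,0,0,0,255],[0,0,-0.03,0,0,0,255],[0,0,-0.055,0,0,0,255],[0,0,-0.085,0,0,0,255],[0,0,-0.115,0,0,0,255],[0,0,-0.145,0,0,0,255],[0,0,-0.17,0,0,0,255],[0,0,-0.175,0,0,0,255]]])

```text
clock: 24.5
position: [0.501, 0.0756, 0.2457]
tool_rot: [3.133, -0.001, 1.526]
wrist_force: [0.9, -0.5, -0.9]
opening: 0.0344
```

```bash
python3 - <<'E'
from h import *
rel((.5404,-.2438,.24),-3)
p,d=r.grab_frame("scene")
c=p[80:280,200:430]
cv2.imwrite("pics/s9.png",cv2.resize(c[:,:,::-1],None,fx=2.8,fy=2.8,interpolation=cv2.INTER_CUBIC))
E
```

```text
t 24.5 at [0.501  0.0756 0.2457] open 0.0344 F [ 0.9 -0.5 -0.9] | shift [-0.3173  0.0536  0.0059] turn [ 0.009 -0.001  0.007] j6 0.09
```

View pics/s9.png

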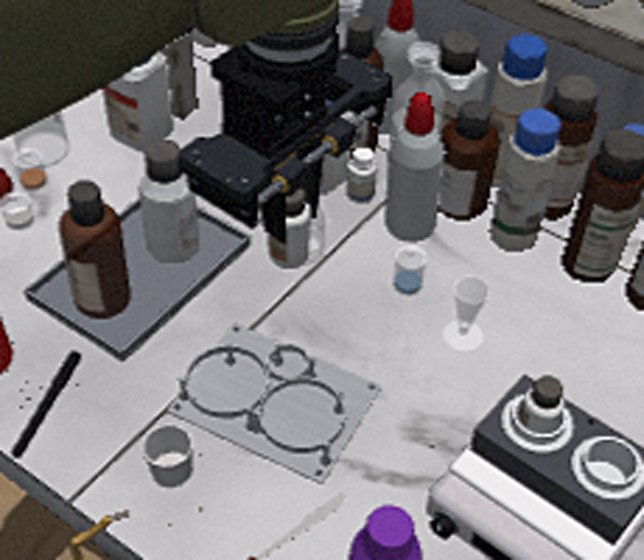

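Vial held upright out of the rack (crop 290,230). Moving over the well.

move_arm(rows=[[[-0.01,0.002,0,0,0,0,255],[-0.035,0.006,0,0,0,0,255],[-0.07,0.012,0,0,0,0,255],[-0.105,0.018,0,0,0,0,255],[-0.14,0.024,0,0,0,0,255],[-0.175,0.03,0,0,0,0,255],[-0.21,0.036,0,0,0,0,255],[-0.245,0.042,0,0,0,0,255],[-0.28,0.048,0,0,0,0,255],[-0.305,0.052,0,0,0,0,255]]])

```text
clock: 25.55
position: [0.5359, -0.2339, 0.2374]
tool_rot: [-3.138, -0.001, 1.524]
wrist_force: [0.6, 0.5, -1.2]
opening: 0.0345
```

move_arm(rows=[[[-0.01,0.002,0,0,0,0,255],[-0.012,0.002,0,0,0,0,255],[-0.012,0.002,0.01,0,0,0,255],[-0.012,0.002,0.02,0,0,0,255],[-0.012,0.002,0.03,0,0,0,255],[-0.012,0.002,0.03,0,0,0,255],[-0.012,0.002,0.03,0,0,0,255]]])

```text
clock: 26.25
position: [0.5385, -0.243, 0.2095]
tool_rot: [-3.141, -0.001, 1.527]
wrist_force: [0.2, 0.5, -0.0]
opening: 0.0342
```

```bash
python3 - <<'E'
from h import *
rel((.5404,-.2438,.2),-3)
for n in("scene",):
    p,d=r.grab_frame(n);np.save(n+"10.npy",d);np.save(n+"10p.npy",p)
    c=p[160:290,330:480]
    cv2.imwrite(f"pics/{n}10.png",cv2.resize(c[:,:,::-1],None,fx=4.5,fy=4.5,interpolation=cv2.INTER_CUBIC))
rel((.5404,-.2438,.2),-3)
E
```

```text
t 26.25 at [ 0.5385 -0.243   0.2095] open 0.0342 F [ 0.2  0.5 -0. ] | shift [-0.0008  0.0019  0.0095] turn [-0.001 -0.001  0.008] j6 -0.47
t 26.3 at [ 0.5388 -0.2433  0.2102] open 0.0347 F [-0.3  0.3 -0.7] | shift [-0.0004  0.0016  0.0102] turn [0.    0.    0.008] j6 -0.47
```

View pics/scene10.png

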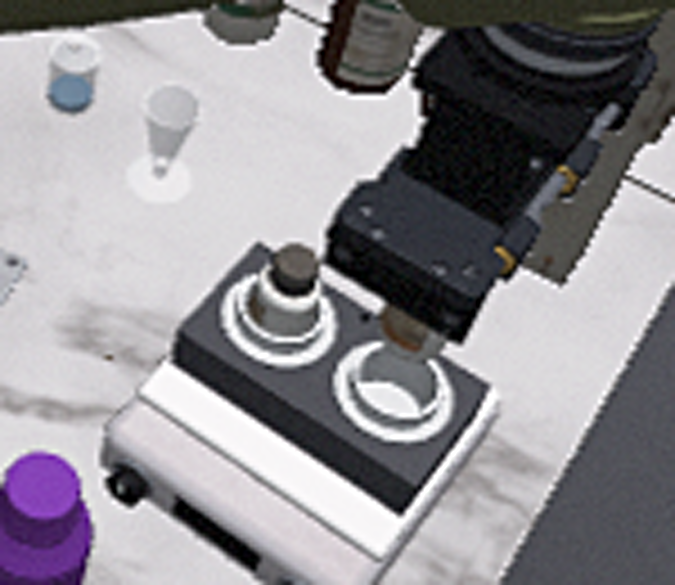

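```bash
cat > vf.py <<'E'
from h import *
from scipy.optimize import least_squares
import sys
n,f,x,y,z0,z1,rad=sys.argv[1],sys.argv[2],*map(float,sys.argv[3:8])
X=Cam(n).cloud(np.load(f))
m=(X[...,2]>z0)&(X[...,2]<z1)&(np.hypot(X[...,0]-x,X[...,1]-y)<rad+.006)
P=X[m];print(len(P))
s=least_squares(lambda q:np.hypot(P[:,0]-q[0],P[:,1]-q[1])-rad,[x,y],loss="soft_l1",f_scale=.002);print(s.x.round(4),np.abs(s.fun).mean().round(4))
E
python3 vf.py scene scene10.npy .539 -.243 .155 .185 .018
python3 vf.py scene scene8.npy .5405 -.2435 .1045 .116 .0228
python3 vf.py top top8.npy .5405 -.2435 .1045 .116 .0228
python3 vf.py scene scene10.npy .5405 -.2435 .1045 .116 .0228
```

```text
111
[ 0.5382 -0.2413] 0.0006
93
[ 0.5395 -0.2445] 0.001
41
[ 0.5403 -0.2438] 0.0008
71
[ 0.54   -0.2447] 0.0009
```

move_arm(rows=[[[-0.0015,0.0008,0.01,0,0,0,255],[-0.0027,0.0016,0.025,0,0,0,255],[-0.0027,0.0016,0.034,0,0,0,255],[-0.0027,0.0016,0.034,0,0,0,255],[-0.0027,0.0016,0.034,0,0,0,255]]])

```text
clock: 26.8
position: [0.5399, -0.2463, 0.1754]
tool_rot: [-3.14, -0.001, 1.526]
wrist_force: [-0.9, 0.4, -0.0]
opening: 0.034
```

```bash
python3 - <<'E'
from h import *
for n in("scene",):
    p,d=r.grab_frame(n);np.save(n+"11.npy",d)
    c=p[160:290,330:480]
    cv2.imwrite(f"pics/{n}11.png",cv2.resize(c[:,:,::-1],None,fx=4.5,fy=4.5,interpolation=cv2.INTER_CUBIC))
rel((.5404,-.2438,.1325),-3)
E
python3 vf.py scene scene11.npy .539 -.243 .126 .153 .018
```

```text
t 26.85 at [ 0.5403 -0.2465  0.1762] open 0.0339 F [ 0.4 -0.3 -0.9] | shift [ 0.0027 -0.      0.0437] turn [ 0.    -0.     0.007] j6 -0.47
68
[ 0.5391 -0.2448] 0.0006
```

View pics/scene11.png

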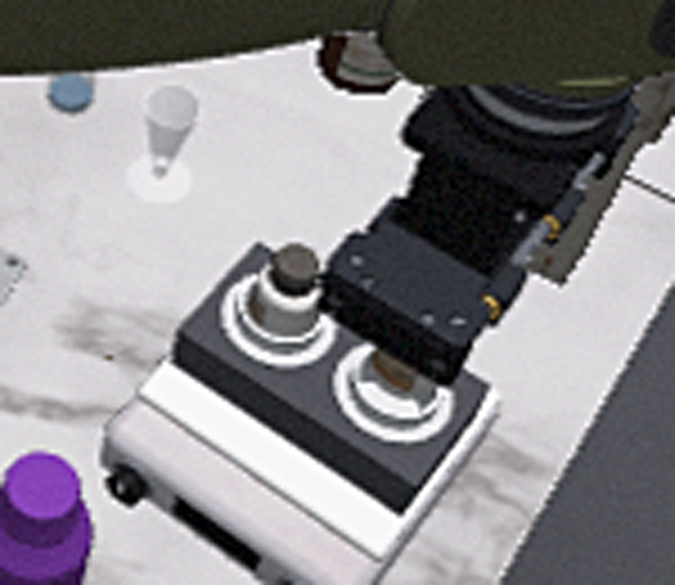

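move_arm(rows=[[[0,0.0005,0.006,0,0,0,255],[0,0.0005,0.012,0,0,0,255],[0,0.0005,0.018,0,0,0,255],[0,0.0005,0.024,0,0,0,255],[0,0.0005,0.03,0,0,0,255],[0,0.0005,0.035,0,0,0,255],[0,0.0005,0.035,0,0,0,255]]])

```text
clock: 27.55
position: [0.5401, -0.2462, 0.1399]
tool_rot: [-3.14, -0.001, 1.526]
wrist_force: [1.0, 0.2, -0.7]
opening: 0.0343
```

```bash
python3 - <<'E'
from h import *
rel((.5404,-.2465,.1325),-3)
E
```

```text
t 27.55 at [ 0.5401 -0.2462  0.1399] open 0.0343 F [ 1.   0.2 -0.7] | shift [-0.0003  0.0003  0.0074] turn [-0.002 -0.001  0.007] j6 -0.47
```

move_arm(rows=[[[0,0,0.003,0,0,0,255],[0,0,0.005,0,0,0,255],[0,0,0.006,0,0,0,255],[0,0,0.007,0,0,0,255],[0,0,0.007,0,0,0,255]]])

```text
clock: 28.05
position: [0.5407, -0.2465, 0.1341]
tool_rot: [-3.142, 0.0, 1.526]
wrist_force: [0.3, -0.1, -0.1]
opening: 0.0346
```

```bash
python3 - <<'E'
from h import *
rel((.5404,-.2465,.132),-3)
E
```

```text
t 28.05 at [ 0.5407 -0.2465  0.1341] open 0.0346 F [ 0.3 -0.1 -0.1] | shift [-0.0001 -0.0003  0.0021] turn [-0.     0.     0.007] j6 -0.47
```

move_arm(rows=[[[0,0,0.001,0,0,0,255],[0,0,0.0018,0,0,0,255],[0,0,0.0018,0,0,0,255],[0,0,0.0018,0,0,0,150],[0,0,0.0018,0,0,0,110],[0,0,0.0018,0,0,0,67],[0,0,0.0018,0,0,0,67],[0,0,0.0018,0,0,0,67],[0,0,-0.02,0,0,0,67],[0,0,-0.06,0,0,0,67]]])

```text
clock: 29.05
position: [0.5385, -0.2452, 0.1907]
tool_rot: [-3.134, -0.004, 1.526]
wrist_force: [0.8, -0.4, -0.8]
opening: 0.07
```

move_arm(rows=[[[0.02,0,-0.04,0,0,0,0],[0.06,0,-0.06,0,0,0,0],[0.1,0,-0.06,0,0,0,0],[0.14,0,-0.06,0,0,0,0],[0.18,0,-0.06,0,0,0,0],[0.22,0,-0.06,0,0,0,0],[0.26,0,-0.06,0,0,0,0],[0.3,0,-0.06,0,0,0,0],[0.34,0,-0.06,0,0,0,0],[0.38,0,-0.06,0,0,0,0]]])

```text
clock: 30.05
position: [0.5576, 0.1348, 0.2543]
tool_rot: [3.141, -0.0, 1.526]
wrist_force: [1.0, -0.2, -0.2]
opening: 0.0951
```

```bash
python3 - <<'E'
from h import *
for n in("scene","top"):
    p,d=r.grab_frame(n);np.save(n+"12.npy",d)
    c=p[180:310,330:480] if n=="scene" else p[130:260,340:490]
    cv2.imwrite(f"pics/{n}12.png",cv2.resize(c[:,:,::-1],None,fx=3,fy=3,interpolation=cv2.INTER_CUBIC))
    X=Cam(n).cloud(d)
    for nm,c,lo,hi in(("vial",(.5405,-.2435),.142,.16),("occ",(.5437,-.1715),.142,.16),("white",(.571,.3),.13,.15),("amber",(.46,.297),.155,.175)):
        m=(X[...,2]>lo)&(X[...,2]<hi)&(np.hypot(X[...,0]-c[0],X[...,1]-c[1])<.028)
        P=X[m]
        if len(P):print(n,nm,P.mean(0).round(4),cv2.minEnclosingCircle(np.float32(P[:,:2])),len(P))
cv2.imwrite('pics/12.png',np.hstack([cv2.imread('pics/top12.png')[:390],cv2.imread('pics/scene12.png')[:390]])[:, :800])
rel((.4598,.2985,.26),-3)
E
```

```text
scene vial [ 0.5385 -0.2472  0.1485] ((0.5401292443275452, -0.247338205575943), 0.012931535951793194) 92
scene occ [ 0.5421 -0.1725  0.1485] ((0.5441855192184448, -0.1725279837846756), 0.013275395147502422) 87
scene white [0.5675 0.2959 0.1409] ((0.570037305355072, 0.29884734749794006), 0.020818809047341347) 134
scene amber [0.4577 0.2948 0.1655] ((0.4599522352218628, 0.29688847064971924), 0.017141317948698997) 114
top vial [ 0.5408 -0.2453  0.1481] ((0.5408626198768616, -0.24624402821063995), 0.012716403231024742) 65
top occ [ 0.5436 -0.1704  0.1478] ((0.543919026851654, -0.17184574902057648), 0.013158062472939491) 65
top white [0.5695 0.2992 0.1406] ((0.5707284808158875, 0.3002738058567047), 0.019347744062542915) 161
top amber [0.4595 0.2972 0.1656] ((0.4594809114933014, 0.2986378073692322), 0.015961233526468277) 118
t 30.15 at [0.5574 0.137  0.2541] open 0.0955 F [ 0.  -0.4 -0. ] | shift [ 0.1575 -0.104  -0.0057] turn [-0.    -0.001  0.012] j6 0.19
```

View pics/12.png

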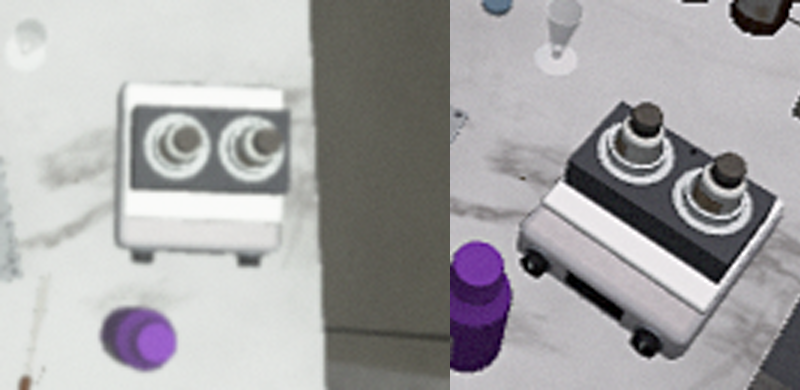

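move_arm(rows=[[[0.03,-0.02,0,0,0,0,0],[0.065,-0.043,0,0,0,0,0],[0.1,-0.066,0,0,0,0,0],[0.135,-0.089,0,0,0,0,0],[0.156,-0.104,0,0,0,0,0],[0.156,-0.104,0,0,0,0,0],[0.156,-0.104,0,0,0,0,0],[0.156,-0.104,0,0,0,0,0]]])

```text
clock: 30.95
position: [0.4616, 0.2926, 0.2541]
tool_rot: [3.141, 0.0, 1.524]
wrist_force: [-0.0, -0.5, 0.1]
opening: 0.0952
```

```bash
python3 - <<'E'
from h import *
rel((.4598,.298,.1595),-3)
E
```

```text
t 30.95 at [0.4616 0.2926 0.2541] open 0.0952 F [-0.  -0.5  0.1] | shift [ 0.0054 -0.0021  0.0946] turn [0.    0.    0.006] j6 0.51
```

move_arm(rows=[[[0.0045,-0.002,0.03,0,0,0,0],[0.0045,-0.002,0.06,0,0,0,0],[0.0045,-0.002,0.085,0,0,0,0],[0.0045,-0.002,0.095,0,0,0,0],[0.0045,-0.002,0.095,0,0,0,0],[0.0045,-0.002,0.095,0,0,0,150],[0.0045,-0.002,0.095,0,0,0,255],[0.0045,-0.002,0.095,0,0,0,255],[0.0045,-0.002,0.095,0,0,0,255],[0.0045,-0.002,0.095,0,0,0,255]]])

```text
clock: 31.95
position: [0.4593, 0.2984, 0.1597]
tool_rot: [3.141, -0.0, 1.526]
wrist_force: [0.6, -0.5, -0.8]
opening: 0.0603
```

move_arm(rows=[[[0,0,0,0,0,0,255],[0,0,0,0,0,0,255],[0,0,0,0,0,0,255],[0,0,0,0,0,0,255],[0,0,0,0,0,0,255]]])

```text
clock: 32.45
position: [0.4592, 0.2982, 0.1591]
tool_rot: [3.142, 0.0, 1.526]
wrist_force: [1.0, -0.3, -0.7]
opening: 0.0421
```

```bash
python3 - <<'E'
from h import *
rel((.4435,.1114,.28),-3)
E
```

```text
t 32.45 at [0.4592 0.2982 0.1591] open 0.0421 F [ 1.  -0.3 -0.7] | shift [-0.1874 -0.0072 -0.1209] turn [0.    0.    0.007] j6 0.52
```

move_arm(rows=[[[0,0,-0.01,0,0,0,255],[0,0,-0.03,0,0,0,255],[0,0,-0.06,0,0,0,255],[0,0,-0.09,0,0,0,255],[-0.01,-0.001,-0.11,0,0,0,255],[-0.03,-0.001,-0.12,0,0,0,255],[-0.06,-0.002,-0.12,0,0,0,255],[-0.09,-0.003,-0.12,0,0,0,255],[-0.12,-0.004,-0.12,0,0,0,255],[-0.15,-0.006,-0.12,0,0,0,255]]])

```text
clock: 33.45
position: [0.4458, 0.1476, 0.2794]
tool_rot: [-3.141, 0.0, 1.526]
wrist_force: [0.7, 0.5, -1.9]
opening: 0.0419
```

move_arm(rows=[[[-0.02,-0.001,0,0,0,0,255],[-0.032,-0.001,0,0,0,0,255],[-0.037,-0.001,0,0,0,0,255],[-0.037,-0.001,0,0,0,0,255],[-0.037,-0.001,0,0,0,0,255]]])

```text
clock: 33.95
position: [0.4437, 0.1124, 0.2792]
tool_rot: [-3.141, -0.0, 1.526]
wrist_force: [0.4, 0.0, -1.3]
opening: 0.0418
```

```bash
python3 - <<'E'
from h import *
for n in("scene",):
    p,d=r.grab_frame(n);np.save(n+"13.npy",d)
    c=p[60:260,200:430]
    cv2.imwrite(f"pics/{n}13.png",cv2.resize(c[:,:,::-1],None,fx=2.8,fy=2.8,interpolation=cv2.INTER_CUBIC))
rel((.4435,.1114,.28),-3)
E
for z in ".125 .150" ".150 .175" ".175 .2"; do python3 vf.py scene scene13.npy .4435 .1114 $z .031;done
```

```text
t 34.0 at [0.4437 0.1125 0.2791] open 0.0422 F [-0.4 -0.6 -1.7] | shift [-0.0011 -0.0002 -0.0009] turn [-0.    -0.     0.008] j6 0.17
132
[0.4441 0.1189] 0.0007
152
[0.4439 0.1177] 0.0007
169
[0.4437 0.1166] 0.0007
```

View pics/scene13.png

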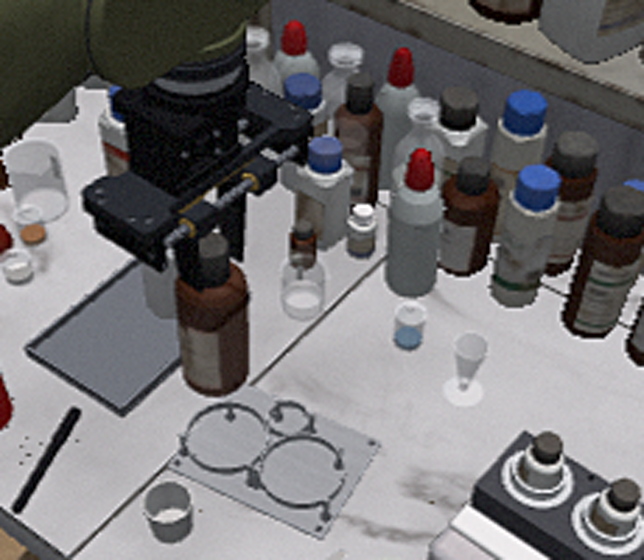

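move_arm(rows=[[[-0.004,0,0.01,0,0,0,255],[-0.0075,0,0.035,0,0,0,255],[-0.0075,0,0.06,0,0,0,255],[-0.0075,0,0.07,0,0,0,255],[-0.0075,0,0.07,0,0,0,255],[-0.0075,0,0.07,0,0,0,255]]])

```text
clock: 34.6
position: [0.4437, 0.1045, 0.2097]
tool_rot: [3.141, -0.0, 1.526]
wrist_force: [-0.2, -0.4, -1.2]
opening: 0.0423
```

```bash
python3 - <<'E'
from h import *
p,d=r.grab_frame("scene");np.save("scene14.npy",d)
c=p[60:260,200:430]
cv2.imwrite(f"pics/scene14.png",cv2.resize(c[:,:,::-1],None,fx=2.8,fy=2.8,interpolation=cv2.INTER_CUBIC))
rel((.4435,.104,.16),-3)
E
for z in ".055 .080" ".080 .105"; do python3 vf.py scene scene14.npy .4435 .1114 $z .031;done
```

```text
t 34.65 at [0.4441 0.1045 0.2104] open 0.0423 F [ 0.1 -0.3 -2.4] | shift [-0.0005 -0.0007  0.0504] turn [ 0.002 -0.     0.008] j6 0.16
102
[0.4442 0.1109] 0.0007
128
[0.4439 0.1097] 0.0006
```

View pics/scene14.png

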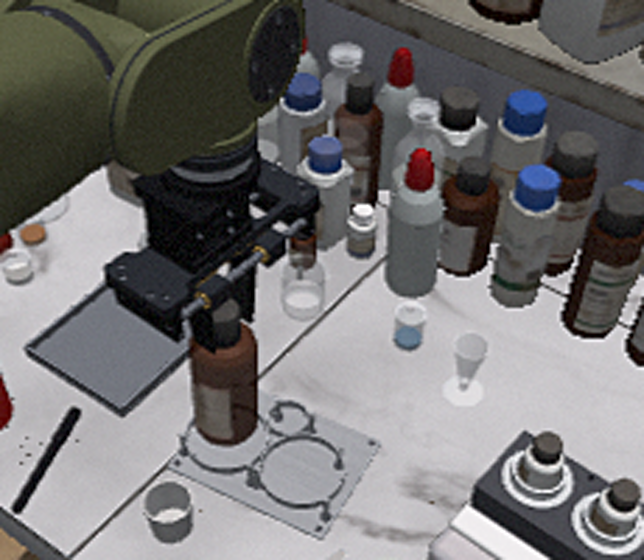

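move_arm(rows=[[[0,0,0.012,0,0,0,255],[0,0,0.024,0,0,0,255],[0,0,0.034,0,0,0,255],[0,0,0.042,0,0,0,255],[0,0,0.046,0,0,0,255],[0,0,0.049,0,0,0,255],[0,0,0.05,0,0,0,255],[0,0,0.05,0,0,0,255]]])

```text
clock: 35.45
position: [0.4436, 0.1043, 0.1601]
tool_rot: [3.141, -0.0, 1.526]
wrist_force: [-2.7, -1.2, 3.0]
opening: 0.0417
```

```bash
python3 - <<'E'
from h import *
rel((.4435,.104,.16),-3)
E
```

```text
t 35.45 at [0.4436 0.1043 0.1601] open 0.0417 F [-2.7 -1.2  3. ] | shift [-0.0003 -0.0001  0.0001] turn [ 0.    -0.     0.007] j6 0.16
```

Contact with the plate at the expected height; release.

move_arm(rows=[[[0,0,0,0,0,0,130],[0,0,0,0,0,0,110],[0,0,0,0,0,0,60],[0,0,0,0,0,0,20],[0,0,0,0,0,0,0],[0,0,0,0,0,0,0],[0,0,-0.02,0,0,0,0],[0,0,-0.05,0,0,0,0],[0,0,-0.08,0,0,0,0],[0,0,-0.1,0,0,0,0]]])

```text
clock: 36.45
position: [0.444, 0.1044, 0.2616]
tool_rot: [3.139, -0.0, 1.526]
wrist_force: [0.5, 0.5, 0.4]
opening: 0.0952
```

```bash
python3 - <<'E'
from h import *
p,d=r.grab_frame("scene")
c=p[60:260,200:430]
cv2.imwrite(f"pics/scene15.png",cv2.resize(c[:,:,::-1],None,fx=2.8,fy=2.8,interpolation=cv2.INTER_CUBIC))
rel((.5704,.2995,.26),-3)
E
```

```text
t 36.5 at [0.4454 0.1046 0.265 ] open 0.0949 F [ 0.8 -0.1  3.1] | shift [0.2004 0.116  0.0061] turn [ 0.008 -0.001  0.007] j6 0.16
```

View pics/scene15.png

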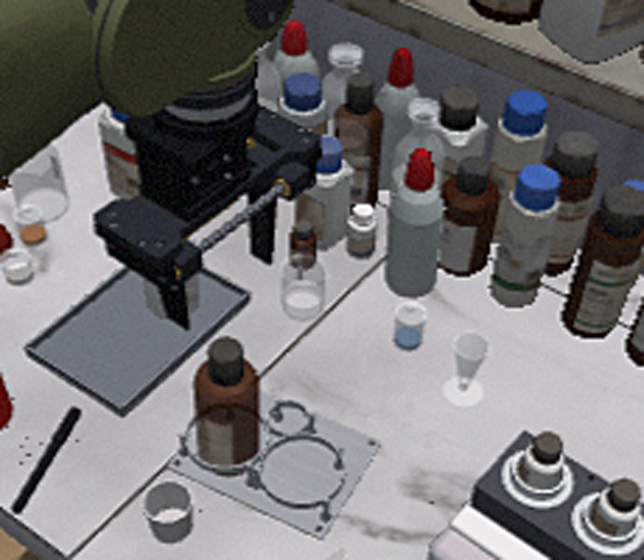

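Amber stands in its original left hoop. Now the white bottle.

move_arm(rows=[[[0.03,0.017,0,0,0,0,0],[0.065,0.038,0,0,0,0,0],[0.1,0.058,0,0,0,0,0],[0.135,0.078,0,0,0,0,0],[0.17,0.098,0,0,0,0,0],[0.2,0.116,0.004,0,0,0,0],[0.2,0.116,0.004,0,0,0,0],[0.2,0.116,0.004,0,0,0,0]]])

```text
clock: 37.3
position: [0.5678, 0.2989, 0.2534]
tool_rot: [-3.139, 0.002, 1.527]
wrist_force: [-0.5, -0.0, -0.0]
opening: 0.095
```

```bash
python3 - <<'E'
from h import *
rel((.5704,.2995,.1385),-3)
E
```

```text
t 37.3 at [0.5678 0.2989 0.2534] open 0.095 F [-0.5 -0.  -0. ] | shift [0.0008 0.0028 0.1149] turn [-0.002  0.002  0.008] j6 0.45
```

move_arm(rows=[[[0,0.001,0.03,0,0,0,0],[0,0.001,0.06,0,0,0,0],[0,0.001,0.085,0,0,0,0],[0,0.001,0.105,0,0,0,0],[0,0.001,0.114,0,0,0,0],[0,0.001,0.114,0,0,0,0],[0,0.001,0.114,0,0,0,0]]])

```text
clock: 38.0
position: [0.5697, 0.2985, 0.1424]
tool_rot: [3.14, -0.001, 1.525]
wrist_force: [-0.3, 0.1, 0.8]
opening: 0.095
```

```bash
python3 - <<'E'
from h import *
rel((.5704,.2995,.139),-3)
E
```

```text
t 38.0 at [0.5697 0.2985 0.1424] open 0.095 F [-0.3  0.1  0.8] | shift [0.001  0.0007 0.0034] turn [ 0.002 -0.001  0.007] j6 0.44
```

move_arm(rows=[[[0.001,0.001,0.003,0,0,0,100],[0.001,0.001,0.003,0,0,0,255],[0.001,0.001,0.003,0,0,0,255],[0.001,0.001,0.003,0,0,0,255],[0.001,0.001,0.003,0,0,0,255],[0.001,0.001,0.003,0,0,0,255],[0.001,0.001,0.003,0,0,0,255],[0.001,0.001,0.003,0,0,0,255],[0.001,0.001,0.003,0,0,0,255],[0.001,0.001,0.003,0,0,0,255]]])

```text
clock: 39.0
position: [0.5703, 0.2997, 0.138]
tool_rot: [-3.142, 0.0, 1.526]
wrist_force: [0.5, -0.0, -0.4]
opening: 0.0421
```

```bash
python3 - <<'E'
from h import *
rel((.4572,.0274,.26),-3)
E
```

```text
t 39.0 at [0.5703 0.2997 0.138 ] open 0.0421 F [ 0.5 -0.  -0.4] | shift [-0.2772 -0.1007 -0.122 ] turn [-0.     0.     0.007] j6 0.45
```

move_arm(rows=[[[0,0,-0.01,0,0,0,255],[0,0,-0.03,0,0,0,255],[0,0,-0.06,0,0,0,255],[0,0,-0.09,0,0,0,255],[-0.01,0,-0.11,0,0,0,255],[-0.03,0,-0.122,0,0,0,255],[-0.06,0,-0.125,0,0,0,255],[-0.095,0,-0.125,0,0,0,255],[-0.13,0,-0.125,0,0,0,255],[-0.165,0,-0.125,0,0,0,255]]])

```text
clock: 40.0
position: [0.5619, 0.1326, 0.2625]
tool_rot: [-3.14, 0.001, 1.526]
wrist_force: [0.1, -0.2, -2.4]
opening: 0.042
```

move_arm(rows=[[[-0.035,0,0,0,0,0,255],[-0.065,0,0,0,0,0,255],[-0.09,0,0,0,0,0,255],[-0.103,0,0,0,0,0,255],[-0.108,0,0,0,0,0,255],[-0.108,0,0,0,0,0,255]]])

```text
clock: 40.6
position: [0.5577, 0.0267, 0.2629]
tool_rot: [-3.141, -0.0, 1.525]
wrist_force: [0.7, 0.2, -1.0]
opening: 0.0419
```

```bash
python3 - <<'E'
from h import *
p,d=r.grab_frame("scene");np.save("scene16.npy",d)
c=p[60:260,200:430]
cv2.imwrite(f"pics/scene16.png",cv2.resize(c[:,:,::-1],None,fx=2.8,fy=2.8,interpolation=cv2.INTER_CUBIC))
rel((.4572,.0274,.26),-3)
E
for z in ".130 .150" ".150 .175" ".175 .2"; do python3 vf.py scene scene16.npy .56 .03 $z .030;done
```

```text
t 40.65 at [0.5579 0.0274 0.263 ] open 0.0418 F [ 0.3  1.2 -2.1] | shift [-0.0045 -0.1006  0.003 ] turn [-0.    -0.001  0.007] j6 -0.0
65
[0.5556 0.0266] 0.0006
123
[0.5558 0.0266] 0.0006
160
[0.5565 0.0269] 0.0008
```

View pics/scene16.png

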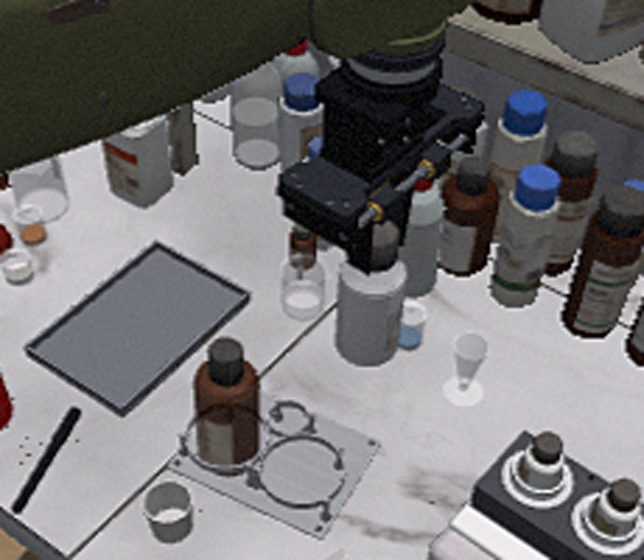

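move_arm(rows=[[[0,-0.015,0,0,0,0,255],[-0.001,-0.04,0,0,0,0,255],[-0.002,-0.065,0,0,0,0,255],[-0.003,-0.085,0,0,0,0,255],[-0.0038,-0.0965,0,0,0,0,255],[-0.0038,-0.0985,0.015,0,0,0,255],[-0.0038,-0.0985,0.04,0,0,0,255],[-0.0038,-0.0985,0.065,0,0,0,255],[-0.0038,-0.0985,0.07,0,0,0,255],[-0.0038,-0.0985,0.07,0,0,0,255]]])

```text
clock: 41.65
position: [0.4589, 0.0279, 0.1914]
tool_rot: [-3.138, -0.0, 1.526]
wrist_force: [-0.6, 0.1, -1.4]
opening: 0.0416
```

```bash
python3 - <<'E'
from h import *
p,d=r.grab_frame("scene");np.save("scene17.npy",d)
c=p[60:260,200:430]
cv2.imwrite(f"pics/scene17.png",cv2.resize(c[:,:,::-1],None,fx=2.8,fy=2.8,interpolation=cv2.INTER_CUBIC))
rel((.4592,.0280,.139),-3)
E
for z in ".070 .090" ".090 .115"; do python3 vf.py scene scene17.npy .4572 .0274 $z .030;done
```

```text
t 41.7 at [0.4598 0.0278 0.193 ] open 0.0417 F [ 0.5  0.3 -1.8] | shift [ 0.0001 -0.0005  0.054 ] turn [-0.001 -0.     0.008] j6 -0.01
105
[0.4562 0.0276] 0.0007
133
[0.4569 0.0277] 0.0007
```

View pics/scene17.png

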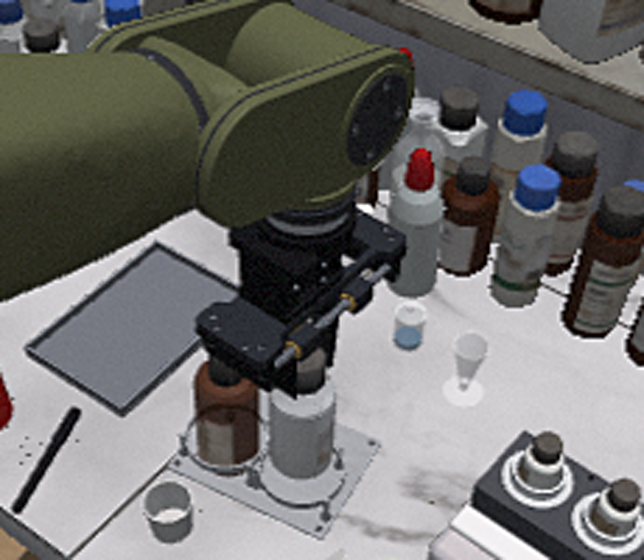

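move_arm(rows=[[[0,0,0.012,0,0,0,255],[0,0,0.024,0,0,0,255],[0,0,0.035,0,0,0,255],[0,0,0.044,0,0,0,255],[0,0,0.049,0,0,0,255],[0,0,0.051,0,0,0,255],[0,0,0.052,0,0,0,255],[0,0,0.052,0,0,0,255]]])

```text
clock: 42.5
position: [0.4597, 0.0277, 0.1415]
tool_rot: [3.141, 0.0, 1.526]
wrist_force: [-0.8, -0.3, -2.1]
opening: 0.0421
```

```bash
python3 - <<'E'
from h import *
rel((.4592,.0280,.1385),-3)
E
```

```text
t 42.5 at [0.4597 0.0277 0.1415] open 0.0421 F [-0.8 -0.3 -2.1] | shift [ 0.0003 -0.0005  0.003 ] turn [0.001 0.    0.007] j6 -0.01
```

move_arm(rows=[[[0,0,0.001,0,0,0,255],[0,0,0.002,0,0,0,255],[0,0,0.002,0,0,0,255],[0,0,0.002,0,0,0,255]]])

```text
clock: 42.9
position: [0.4595, 0.0277, 0.1393]
tool_rot: [3.141, 0.0, 1.526]
wrist_force: [0.6, -0.5, -1.5]
opening: 0.042
```

move_arm(rows=[[[0,0,0.001,0,0,0,255],[0,0,0.001,0,0,0,255],[0,0,0.001,0,0,0,130],[0,0,0.001,0,0,0,110],[0,0,0.001,0,0,0,60],[0,0,0.001,0,0,0,20],[0,0,0.001,0,0,0,0],[0,0,-0.01,0,0,0,0],[0,0,-0.04,0,0,0,0],[0,0,-0.08,0,0,0,0]]])

```text
clock: 43.9
position: [0.4581, 0.0277, 0.2186]
tool_rot: [-3.137, -0.0, 1.526]
wrist_force: [1.0, -0.5, -0.5]
opening: 0.0939
```

move_arm(rows=[[[0,0,-0.03,0,0,0,0],[0,0,-0.07,0,0,0,0],[0.03,-0.02,-0.1,0,0,0,0],[0.07,-0.05,-0.1,0,0,0,0],[0.11,-0.08,-0.1,0,0,0,0],[0.15,-0.1,-0.1,0,0,0,0],[0.19,-0.1,-0.1,0,0,0,0],[0.23,-0.1,-0.1,0,0,0,0],[0.27,-0.1,-0.1,0,0,0,0],[0.31,-0.1,-0.1,0,0,0,0]]])

```text
clock: 44.9
position: [0.3731, 0.3437, 0.3203]
tool_rot: [3.14, -0.001, 1.526]
wrist_force: [0.3, 0.2, 0.1]
opening: 0.0953
```

```bash
python3 - <<'E'
from h import *
for n in("scene","top"):
    p,d=r.grab_frame(n)
    c=p[100:310,200:470] if n=="scene" else p[130:260,200:450]
    cv2.imwrite(f"pics/{n}18.png",cv2.resize(c[:,:,::-1],None,fx=2.8,fy=2.8,interpolation=cv2.INTER_CUBIC))
    X=Cam(n).cloud(d)
    for nm,c,lo,hi in(("vial",(.5405,-.2435),.142,.16),("white",(.459,.028),.13,.155),("amber",(.444,.104),.155,.18)):
        m=(X[...,2]>lo)&(X[...,2]<hi)&(np.hypot(X[...,0]-c[0],X[...,1]-c[1])<.028)
        P=X[m]
        if len(P):print(n,nm,P.mean(0).round(4),cv2.minEnclosingCircle(np.float32(P[:,:2])),len(P))
print(r.get_obs()["position"],r.get_obs()["clock"])
E
```

```text
scene vial [ 0.5386 -0.2473  0.1484] ((0.540033221244812, -0.2463299185037613), 0.013089875690639019) 91
scene white [0.4567 0.0251 0.1421] ((0.45984065532684326, 0.026898186653852463), 0.01967492699623108) 189
scene amber [0.4394 0.1006 0.1664] ((0.44119200110435486, 0.10272607952356339), 0.01635730266571045) 141
top vial [ 0.5412 -0.2454  0.1476] ((0.5411192774772644, -0.24578171968460083), 0.012760342098772526) 67
top white [0.4595 0.0285 0.1422] ((0.45977652072906494, 0.028107838705182076), 0.019418668001890182) 153
top amber [0.4425 0.1035 0.1668] ((0.4426444172859192, 0.1037120446562767), 0.015511208213865757) 111
[0.37294251 0.34509681 0.31938561] 45.0
```

View pics/scene18.png

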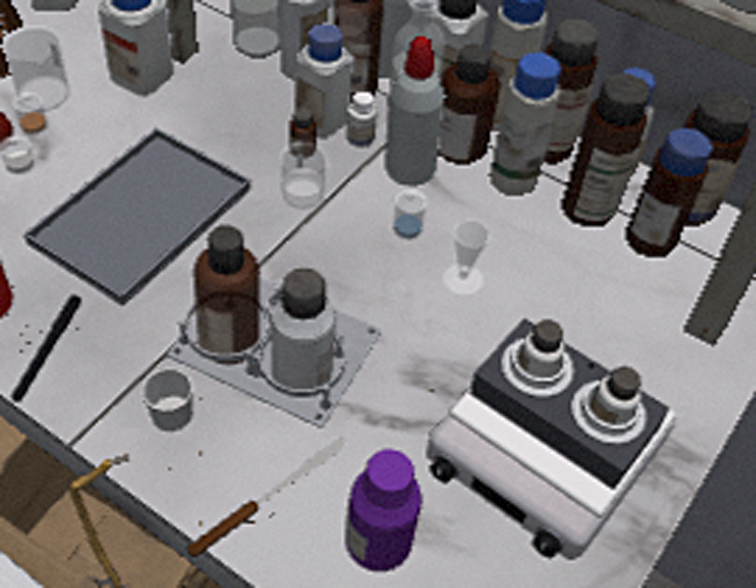

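View pics/top18.png

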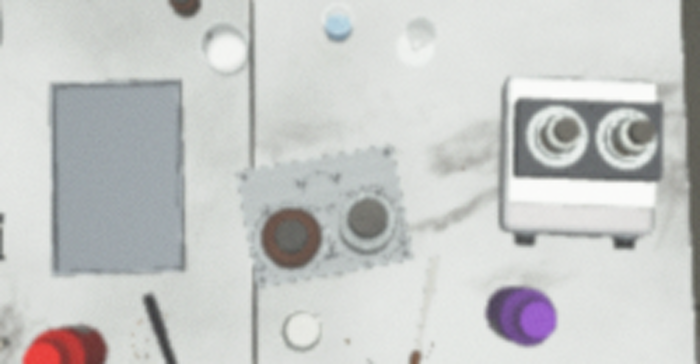

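All is in place: amber in the left hoop (scene crop 225,290), white in the right hoop (303,330), vial in the seated insert (620,400). The tray is empty, and the measure and beaker are where they were.

```bash
python3 -c "
from station import r
print(r.job_done())"
```

```text
the job is handed in; nothing more can be done
None
```

The job is done and handed in at 45 s of the 115 s allowed. I stood both bottles in the tray and seated the insert in the empty well. I then stood the vial in the insert and put each bottle back in the hoop it came from: amber in the left, white in the right.

**Last checks, from both cameras:**
- **Vial:** its cap top measures 0.148 m, the same height as the vial already in the block. It is about 1–2 mm off the insert's axis, within the 3 mm of play.
- **Insert:** before the vial went in, its rim measured about 0.108 m, so it is on the well floor.
- **Bottles:** both stand on the rack plate inside their hoops. Amber leaned about 2.6° when I last measured it in the gripper, which fits its uneven underside.
- **Surroundings:** the measure and beaker look unmoved in the pictures; I did not re-measure them. The gripper is open and well clear of everything.
- **Forces:** wrist force stayed within a few newtons at every reading.

**One reading that disagreed:** the gripper read 42 mm on both caps, although amber's is given as 34 mm and white's as 40 mm. Both bottles held firmly, so I carried on.

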